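Wind the dough press open with its loose crank

TASK

The loose crank for the dough press lies on the baking sheet: fit it fully home on the square shaft on top of the press, feeling for the square rather than forcing it on, and wind it anticlockwise until the piston comes up against the crosshead, stopping gently there without straining the handle. Then lift the crank off and lay it back flat on the baking sheet, and leave the other things on the bench as they are.

Things in the scene. Friction and masses are not known exactly. Their poses are not given: they have to be found in the camera images.
- crank: loose steel crank, 0.4 to 0.57 kg, lying flat with its handle up. Origin: centre of the underside, on the axis of its square socket; z up along that axis, x along the arm to the handle. Arm: flat bar 24 mm wide, 8 mm thick, flush with the underside, from the hub out to x = 104 mm. It goes on the shaft in this same attitude, in any of four positions a quarter turn apart
- hub_top (a point): centre of the top of the crank's hub, 36 mm above the crank's underside. The hub is a piece of square steel 34 x 34 mm, sides along the crank's x and y, with a square socket 17.4 mm across right through it, sides along x and y too. Wound against a stop, the socket binds on the shaft; turned back a few degrees, within its slack, it lifts off freely
- handle_top (a point): centre of the top end of the crank's upright black handle. The handle is round, diameter 24 mm, its axis 90 mm from the socket axis; it reaches from 10 to 72 mm above the crank's underside and revolves freely on its pin
- press: top-wound dough press, bolted down; origin: centre of the underside of its foot plate (160 x 230 x 12 mm), z up along the shaft's axis. Columns (diameter 18 mm, at y = +-88 mm) carry a crosshead 52 (x) by 214 (y) mm, underside at z = 208 mm, top at 230 mm, cap nuts to 236 mm. The steel barrel between the columns is 128 mm wide, rim at z = 164 mm
- shaft_seat (a point): centre of the top of the spindle's round collar (diameter 36 mm), 244 mm above the bench, in the middle of the crosshead: the fitted crank rests on it with its underside. The spindle turns stiffly (0.22 N m, about 2.5 N at the crank's handle) and stays where it is left
- shaft_top (a point): centre of the top of the square shaft, 30 mm above the collar. The shaft is 16 mm square, its last 4 mm tapered to 10 mm. This point's axes are those of the press and do not turn with the shaft: how the square stands at the start is not measured and must be seen or felt; the socket drops on when within about 5 degrees of it
- piston_top (a point): top of the steel tube on the white piston disc, under the crosshead. Turning the spindle anticlockwise (from above) raises it 12 mm a turn; at the start it is 7 to 12 mm below the crosshead's underside. When it meets the underside (208 mm above the bench) the spindle comes to a hard stop
- tray: aluminium baking sheet, fixed, 290 (x) by 250 (y) mm outside, 3 mm thick floor, rim 16 mm high and 3 mm thick; origin: centre of its underside
- bowl: bystander: small steel bowl, 110 mm wide, 55 mm high; origin: centre of its underside
- jar: bystander: closed amber jar, diameter 68 mm, 95 mm high; origin: centre of its underside
- scraper: bystander: dough scraper with a white grip bar 120 mm long lying flat, blade 75 mm long to +x, 18 mm high; origin: centre of the underside of the grip bar
There are look-alikes about, which are no part of the job. What is shaped like the crank but purple or red is not meant.

How it is judged (in metres and radians):
On the way, in this order (a step that is already met when the one before it is completed fails the run):
1. the crank sits fully home on the square shaft: underside within 3.5 mm of the collar, on its axis within 3 mm (z of crank in the frame of shaft_top below -0.0265 m and horizontal distance between crank and shaft_top below 0.003 m), for 0.2 s.
2. the piston is wound up against the crosshead (within 1.2 mm) with the crank still on the shaft (z of piston_top in the frame of press above 0.2068 m and z of crank in the frame of shaft_top below -0.024 m and horizontal distance between crank and shaft_top below 0.004 m), for 0.1 s.
At the end, for the whole second after the job is handed in: the piston tube is up against the crosshead (within 1.4 mm), and the crank lies flat on the floor of the baking sheet (its hub inside the rim, tilt under 0.08 rad), let go and at rest (z of piston_top in the frame of press above 0.2066 m and z of crank in the frame of tray below 0.007 m and x of crank in the frame of tray between -0.15 and 0.15 m and y of crank in the frame of tray between -0.13 and 0.13 m and angle between crank's own z axis and vertical below 0.08 rad and linear speed of crank below 0.02 m/s); the robot touches nothing.
It fails at once if the crank is forced down on the shaft: more than 60 N between crank and press before it is half way on (contact force between crank and press above 60 N and z of crank in the frame of shaft_top above -0.015 m).
It fails at once if the crank is strained in its socket: more than 800 N between crank and press, as when the handle is pulled against the stop with more than about 25 N (contact force between crank and press above 800 N).
It fails at once if the crank is dropped (falls faster than 0.6 m/s out of the fingers) (linear speed of crank above 0.6 m/s and contact force between the fingers and crank below 0.1 N).
It fails at once if a bystander is moved by more than 25 mm (distance of any of bowl, jar, scraper from where it was at the start of the episode above 0.025 m).
It also fails if it takes over 72 s, if anything falls off the work surface, if the arm or the gripper's body presses on something with over 40 N, if the wrist force passes 120 N, or if a joint passes its speed limit or range.

ROBOT

A 7-joint arm with a two-finger parallel gripper is mounted at the origin on the work surface. World frame = base frame: x ahead of the robot, y to its left, z up, the work surface at z = 0. Lengths are in m, angles in degrees, forces in N, time in s.
With the tool pointing down it reaches from about 0.4 to 0.85 m from the base axis. Payload 4.4 kg.
Tool frame: the origin (TCP) lies midway between the tips of the shut fingers; the grasp point (between the pads) lies 19 mm behind it; z points along the fingers, x is the direction in which the jaws open and shut, and the axes are right-handed (so a half turn about z gives the same grasp; the last joint's range is limited). The gripper opens to 94 mm and grips with 3 to 60 N. Pads are 16 mm wide; open, the fingers measure 119 mm over their backs; the gripper's body (75 mm by 177 mm) begins 78 mm behind the grasp point.
Start: joints at [60.516, 36.005, 2.206, 86.941, -1.547, 57.084, -1.146], TCP at [0.282, -0.586, 0.205] pointing down, gripper open.
Joint ranges: [-175.42, 175.42], [-21.48, 121.26], [-71.46, 75.88], [10.55, 141.38], [-63.04, 243.04], [13.31, 113.54], [-168.57, 168.57]. Speed limits (degrees/s): [147.25, 147.25, 180, 180, 180, 180, 180].

INTERFACE

Orientations are given as a 3x3 rotation matrix whose columns are the frame's x, y, z axes.
In Python, from cell import read_state, grab_frame, camera_model, finish_job, search_frame, cut_out gives the robot as it stands. The module is installed in compiled form; this text tells all that it offers.
- The arm moves only by the shell command python3 -m inch 'ROWS'. ROWS is JSON, a list of rows, each an object with "grip": the finger opening in mm, from 0 to 94; "offset": the shift along the world's x, y, z in mm, a list of three; "rot": the turn, a rotation vector about the world's x, y, z in rad, a list of three. In form: [{"grip": grip, "offset": [x, y, z], "rot": [rx, ry, rz]}, ...]. A call has 1 to 8 rows; each row shifts and turns the commanded pose from where the row before left it; what a row does not reach is not made up. A row lasts 1/12 s, in which the tool goes at most 41.7 mm and 7.16 degrees, less where a joint would pass 70% of its speed; a pose out of reach is approached as far as the arm can. A call is refused whole if a number of a shift passes 41.7 or a number of a turn 0.125, either way. A call with a gripper value outside its range is refused whole. The fingers move at their own pace and stop on an object; the grip force is fixed at half the most. Time passes only in rows, so rows that do not move let the fingers close. It gives the time, the measured TCP pose, the force and the opening at its end, in the units of the state.
- read_state(): the state, without advancing time (a new reading comes with each control period).
- grab_frame(name): name is "scene" or "side" or "wrist"; returns the picture (420x560x3 uint8, blue, green, red); there is no depth.
- camera_model(name): a dict with "K" (3x3 intrinsics, pixels), "rvec" (rotation vector, rad) and "tvec" (3), from world to camera coordinates, as OpenCV has them; the wrist camera has in their place "T_tool_cam" (4x4, takes a point from camera to tool coordinates, whose origin is the TCP and whose axes are the tool frame's). Camera axes: x right, y down, z forward; pixel columns grow to the right and rows downward; lengths in m; the calibration is good to about 2 mm. The wrist camera is an equidistant fisheye: a pixel r from the principal point sees the ray r / f radians off the axis. A picture is of the moment at which its call begins: read the wrist's pose just before it. camera_model takes no time and is no camera call.
- finish_job(): hands the job in, once; it reports no verdict.
Trained networks look in the newest picture that a camera, given by its name, has taken for a name from the list of things; names that differ only in an ending like _2 or _b are one class to them, and where a whole thing is asked for, a point or a joint stands for the part that bears it (a point fixed in the world has none). Each returns a list of dicts, best first, with "confidence" (0 to 1); they miss things now and then, are a little off and sometimes report something else, mostly with a low value. They report only what shows in the picture. A call takes as long as a camera call. They do not tell look-alikes from the thing itself.
- search_frame(query, camera): "xy" ([column, row] in pixels, amid what is visible of it).
- cut_out(query, camera): "mask" (420x560 bool, what is visible of it) and "xy" ([column, row] in pixels, amid what is visible of it).
The state is a dict: "clock": time; "joint_pos": joint angles; "qd": joint speeds; "joint_torque": joint torques, N m; "position": TCP position; "ee_rot": TCP orientation; "wrist_force": force on the tool from outside, world axes, zero at the start; "torque": the same for the moment, N m; "grip_width": finger opening in m.
Only numpy, scipy, OpenCV 4.12 (cv2) and the standard library are available. Lean on these libraries where they do the work, as an engineer would, in place of code of your own. Each camera call takes 0.05 s, during which the arm holds its last target.

## Working session

There is one attempt and no reset: what is moved stays moved. The work goes in short steps, Python scripts to look and compute and a shell command to move; the robot and the scene stay as the last step left them, time stands still between calls to the robot, and variables do not carry over. Pictures are saved under pics/ and viewed, and the job is handed in when it is done.

```bash
mkdir -p pics; ls
python3 - <<'E'
from cell import *
import cv2
s=read_state();print(s)
for n in ['scene','side','wrist']:
    im=grab_frame(n);cv2.imwrite(f'pics/{n}0.png',im)
    m=camera_model(n);print(n,m)
E
```

```text
pics
{'clock': 0.0, 'joint_pos': array([60.51486384, 36.05609702,  2.20373736, 86.99492113, -1.54909216,
       57.084091  , -1.14603373]), 'qd': array([-0.04832382, -0.05748847, -0.05554082,  0.0216422 , -0.02845874,
       -0.0849257 ,  0.05527343]), 'joint_torque': array([-1.01326645e-03, -5.49745131e+01,  1.14357144e+00, -1.86638761e+01,
       -5.21572935e-02,  2.36450956e-02,  1.71890229e-04]), 'position': array([ 0.2817722 , -0.58501988,  0.2045924 ]), 'ee_rot': array([[ 4.33860974e-01, -9.00979475e-01, -8.00629617e-04],
       [-9.00977952e-01, -4.33861713e-01,  1.65654210e-03],
       [-1.83987296e-03,  2.64066614e-06, -9.99998307e-01]]), 'wrist_force': array([0.56450647, 0.03873793, 0.173524  ]), 'torque': array([ 0.0082294 , -0.01741966,  0.0212282 ]), 'grip_width': 0.0942627994059238}
scene {'K': array([[430.7921548 ,   0.        , 279.64774879],
       [  0.        , 430.7921548 , 213.41314923],
       [  0.        ,   0.        ,   1.        ]]), 'rvec': array([ 1.19661599,  2.51329984, -0.76868882]), 'tvec': array([ 0.24729971, -0.26428897,  1.46297978])}
side {'K': array([[428.0078131 ,   0.        , 285.1237781 ],
       [  0.        , 428.0078131 , 210.18957466],
       [  0.        ,   0.        ,   1.        ]]), 'rvec': array([ 0.37007282, -2.62412061,  1.45787127]), 'tvec': array([0.49263861, 0.18029774, 1.15449495])}
wrist {'K': array([[325.1922621 ,   0.        , 273.94224849],
       [  0.        , 325.1922621 , 215.34836619],
       [  0.        ,   0.        ,   1.        ]]), 'T_tool_cam': array([[ 9.99999560e-01,  1.78779619e-05,  9.38345512e-04,
        -2.30219846e-04],
       [-2.80045537e-04,  9.59954364e-01,  2.80156278e-01,
        -8.06555189e-02],
       [-8.95760246e-04, -2.80156417e-01,  9.59953946e-01,
        -1.80037687e-01],
       [ 0.00000000e+00,  0.00000000e+00,  0.00000000e+00,
         1.00000000e+00]])}
```

View pics/scene0.png

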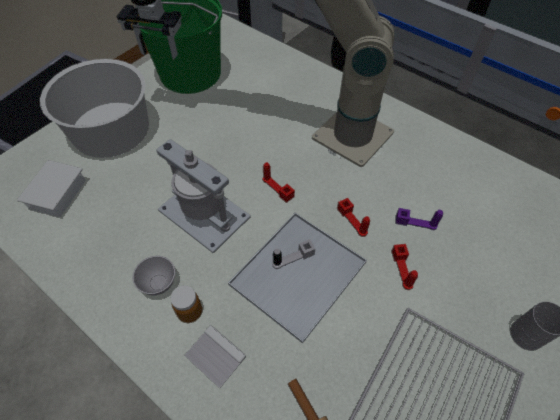

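View pics/side0.png

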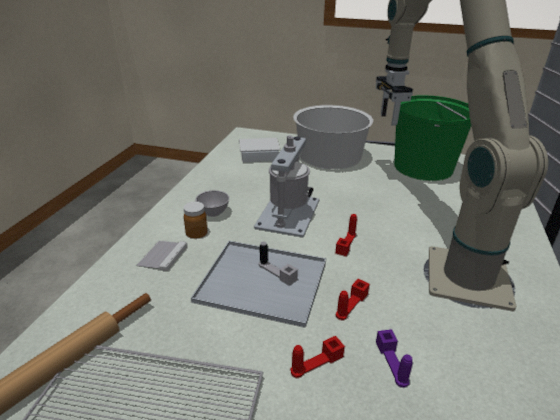

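View pics/wrist0.png

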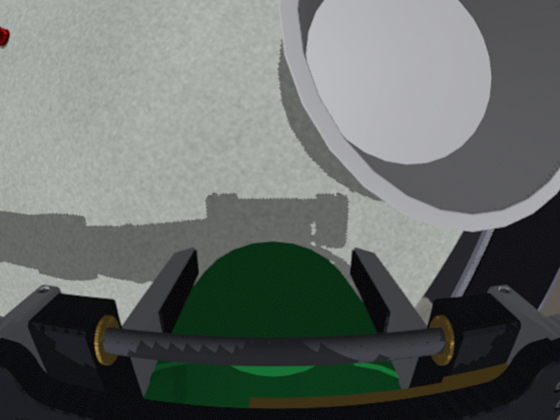

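The scene shows the steel crank on the tray, with its hub near (307,248) and its black handle near (277,258). The press is near (200,185). Red and purple cranks lie off the tray. Next I'll measure these.

```bash
cat > h.py <<'E'
import numpy as np,cv2
from cell import *
def cam(n):
    m=camera_model(n);R=cv2.Rodrigues(m['rvec'])[0];return m['K'],R,m['tvec']
def ray(n,xy,st=None):
    if n!='wrist':
        K,R,t=cam(n);d=R.T@np.linalg.inv(K)@np.array([xy[0],xy[1],1]);return -R.T@t,d/np.linalg.norm(d)
    m=camera_model(n);K=m['K'];T=m['T_tool_cam']
    dx=np.array([(xy[0]-K[0,2]),(xy[1]-K[1,2])]);r=np.hypot(*dx);th=r/K[0,0]
    d=np.array([*(dx/max(r,1e-9)*np.sin(th)),np.cos(th)])
    R=st['ee_rot'];return st['position']+R@T[:3,3],R@T[:3,:3]@d
def onz(n,xy,z,st=None):
    o,d=ray(n,xy,st);return o+d*(z-o[2])/d[2]
def tri(rs):
    A=0;b=0
    for o,d in rs:
        P=np.eye(3)-np.outer(d,d);A=A+P;b=b+P@o
    p=np.linalg.solve(A,b);return p,[np.linalg.norm((np.eye(3)-np.outer(d,d))@(p-o)) for o,d in rs]
def proj(n,p,st=None):
    p=np.asarray(p,float)
    if n!='wrist':
        K,R,t=cam(n);q=K@(R@p+t);return q[:2]/q[2]
    m=camera_model(n);K=m['K'];T=m['T_tool_cam']
    q=st['ee_rot'].T@(p-st['position']);q=T[:3,:3].T@(q-T[:3,3])
    th=np.arctan2(np.hypot(q[0],q[1]),q[2]);u=q[:2]/np.hypot(q[0],q[1])
    return K[:2,2]+K[0,0]*th*u
E
python3 - <<'E'
from h import *
for q in ['hub_top','handle_top','shaft_top','piston_top','tray','press','bowl','jar','scraper']:
    for n in ['scene','side']:
        r=search_frame(q,n)
        print(q,n,[(np.round(a['xy'],1).tolist(),round(a['confidence'],2)) for a in r[:7]])
print(read_state()['clock'])
for n in ['scene','side']:
    im=cv2.imread(f'pics/{n}0.png')
    c=(150,130,160,120) if n=='scene' else (240,120,110,120)
    x,y,w,h=c;cv2.imwrite(f'pics/{n}_press.png',cv2.resize(im[y:y+h,x:x+w],None,fx=5,fy=5,interpolation=cv2.INTER_CUBIC))
E
```

```text
hub_top scene [([276.8, 186.5], 0.9), ([413.2, 215.5], 0.8), ([352.4, 218.7], 0.72), ([293.2, 254.6], 0.68), ([403.7, 264.8], 0.63)]
hub_top side [([344.7, 240.4], 0.97), ([397.8, 357.4], 0.91), ([272.9, 267.4], 0.88), ([351.1, 300.3], 0.68), ([289.4, 197.7], 0.68), ([316.1, 358.1], 0.62)]
handle_top scene [([351.5, 218.2], 0.88), ([402.9, 264.6], 0.84), ([412.1, 217.6], 0.79), ([295.1, 255.8], 0.65), ([278.1, 188.0], 0.64)]
handle_top side [([319.5, 354.6], 0.83), ([352.7, 299.0], 0.82), ([349.4, 241.2], 0.78), ([394.5, 358.5], 0.75), ([276.8, 269.4], 0.57)]
shaft_top scene [([201.3, 203.4], 0.75)]
shaft_top side [([288.8, 197.4], 0.62)]
piston_top scene [([188.9, 184.6], 0.64), ([184.2, 306.7], 0.62)]
piston_top side [([293.1, 173.8], 0.84)]
tray scene [([300.9, 279.4], 0.83)]
tray side [([260.0, 287.0], 0.96)]
press scene [([198.3, 201.1], 0.95), ([214.4, 356.6], 0.41)]
press side [([295.0, 196.8], 0.74)]
bowl scene [([156.7, 273.4], 0.66), ([215.7, 358.3], 0.62), ([198.0, 202.2], 0.17)]
bowl side [([213.9, 199.3], 0.56)]
jar scene [([186.4, 307.0], 0.94)]
jar side [([212.9, 197.3], 0.74), ([196.6, 213.9], 0.73)]
scraper scene [([218.0, 354.6], 0.67)]
scraper side [([161.3, 252.3], 0.75)]
1.05
```

Run:
```python
import cv2
for n,c in [('scene',(260,225,70,50)),('side',(245,235,70,50))]:
    im=cv2.imread(f'pics/{n}0.png');x,y,w,h=c
    cv2.imwrite(f'pics/{n}_crank.png',cv2.resize(im[y:y+h,x:x+w],None,fx=10,fy=10,interpolation=cv2.INTER_CUBIC))
```

```text
(no output)
```

View pics/scene_press.png

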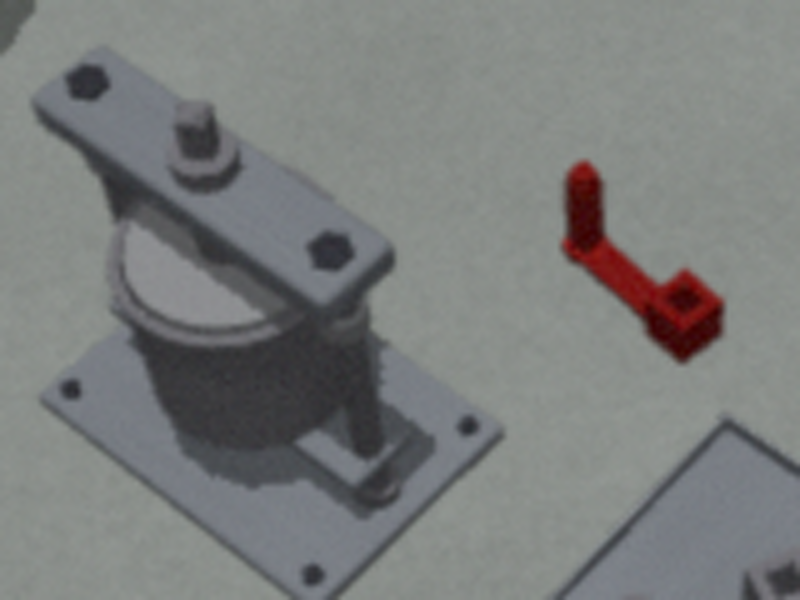

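View pics/side_press.png

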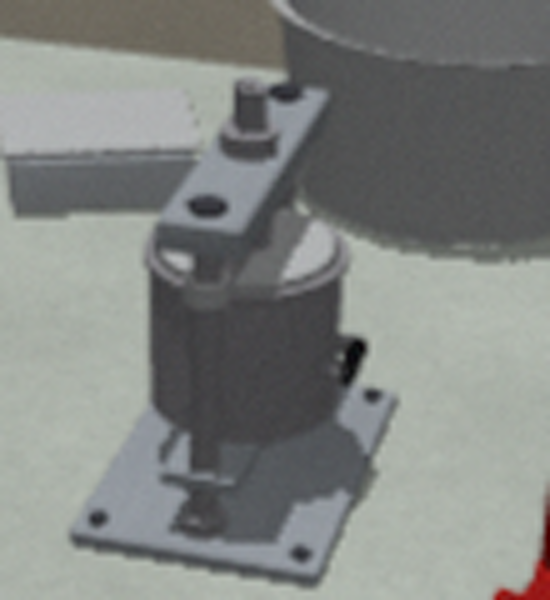

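```bash
sleep 0.1
```

```text
(no output)
```

View pics/scene_crank.png

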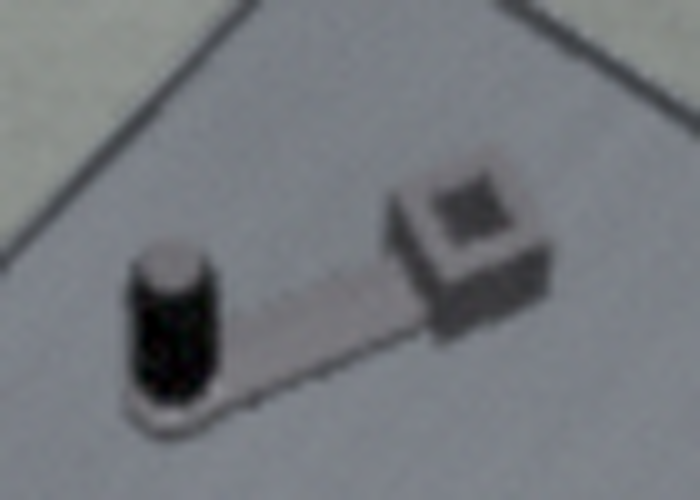

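View pics/side_crank.png

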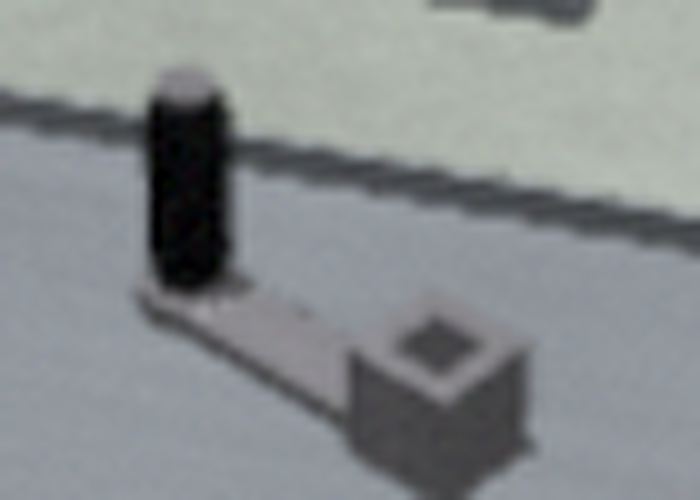

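Run:
```python
from h import *
P={'hub':((306.85,245.5),(288.35,269.05),.039),'handle':((276.75,251.05),(263.35,243.05),.075),'shaft':((188.2,152.0),(289.6,137.2),.274),'collar':((190.6,160),(289.4,146.5),.244),
'nutA':((167.2,146),(296.8,138.2),.236),'nutB':((215.8,179.8),(281.3,161),.236)}
for k,(a,b,z) in P.items():
    p,e=tri([ray('scene',a),ray('side',b)])
    print(k,np.round(p*1000,1),np.round(np.array(e)*1000,1),np.round(onz('scene',a,z)*1000,1),np.round(onz('side',b,z)*1000,1))
for n,L in (('scene',[(297,217),(365,262),(303,334),(231,283)]),('side',[(228,245),(326,260),(298,318),(196,306)])):
    for p in L: print(n,p,np.round(onz(n,p,.016)*1000))
for q,a,b,z in (('jar',(185,296),(194,208),.095),('bowl',(155,271),(212,200),.05),('scr',(226,345),(172,253),.018)):
    print(q,np.round(onz('scene',a,z)*1000),np.round(onz('side',b,z)*1000))
```

```text
hub [460.5 150.9  39.1] [1.1 1.1] [459.5 150.1  39. ] [461.1 152.   39. ]
handle [541.6 111.1  77. ] [0.6 0.6] [540.2 109.9  75. ] [542.7 109.3  75. ]
shaft [ 547.  -164.7  269.7] [1.3 1.3] [ 548.1 -162.5  274. ] [ 544.7 -152.   274. ]
collar [ 546.7 -163.7  240.5] [1.3 1.3] [ 547.3 -162.2  244. ] [ 545.  -153.4  244. ]
nutA [ 546.5 -252.6  231.6] [0.8 0.8] [ 547.9 -249.7  236. ] [ 544.2 -240.6  236. ]
nutB [547.5 -76.9 231.5] [0.6 0.6] [549.2 -74.5 236. ] [545.1 -66.7 236. ]
scene (297, 217) [390.  63.  16.]
scene (365, 262) [389. 297.  16.]
scene (303, 334) [655. 287.  16.]
scene (231, 283) [666.  56.  16.]
side (228, 245) [662.  72.  16.]
side (326, 260) [378.  58.  16.]
side (298, 318) [400. 289.  16.]
side (196, 306) [644. 321.  16.]
jar [783.  24.  95.] [781.  30.  95.]
bowl [ 775. -107.   50.] [784. -97.  50.]
scr [795. 159.  18.] [796. 154.  18.]
```

The measurements agree with the known sizes:
- **Crank:** hub at about (460,151), yaw about -26.6°, hub to handle 91 mm.
- **Press:** axis at about (547,-163).

I'll lift, then go over the press to look at the square from above.

```bash
python3 -m inch '[{"grip":94,"offset":[0,0,35],"rot":[0,0,0]},{"grip":94,"offset":[0,0,35],"rot":[0,0,0]},{"grip":94,"offset":[0,0,35],"rot":[0,0,0]},{"grip":94,"offset":[10,15,35],"rot":[0,0,-0.1]},{"grip":94,"offset":[20,32,10],"rot":[0,0,-0.115]},{"grip":94,"offset":[20,32,0],"rot":[0,0,-0.115]},{"grip":94,"offset":[20,32,0],"rot":[0,0,-0.115]},{"grip":94,"offset":[20,32,0],"rot":[0,0,-0.115]}]'
python3 -m inch '[{"grip":94,"offset":[20,32,0],"rot":[0,0,-0.115]},{"grip":94,"offset":[20,32,0],"rot":[0,0,-0.115]},{"grip":94,"offset":[20,32,0],"rot":[0,0,-0.115]},{"grip":94,"offset":[20,32,0],"rot":[0,0,0]},{"grip":94,"offset":[20,32,0],"rot":[0,0,0]},{"grip":94,"offset":[20,32,0],"rot":[0,0,0]},{"grip":94,"offset":[20,32,0],"rot":[0,0,0]},{"grip":94,"offset":[20,32,0],"rot":[0,0,0]}]'; python3 -c "
from cell import *;s=read_state();print(s['joint_pos'])"
```

```text
clock: 1.72
position: [0.3727, -0.4412, 0.356]
ee_rot: [[-0.117, -0.993, 0.001], [-0.993, 0.117, -0.001], [0.0, -0.001, -1.0]]
wrist_force: [-0.0, -0.0, -0.8]
grip_width: 0.0939
clock: 2.38
position: [0.5328, -0.1849, 0.3558]
ee_rot: [[-0.441, -0.898, 0.001], [-0.898, 0.441, -0.0], [-0.0, -0.001, -1.0]]
wrist_force: [0.7, -0.5, 0.2]
grip_width: 0.0942
[ 10.72052187  21.32952246   8.22415923  88.20458287  -3.16154299
  70.66114672 -96.70149417]
```

```bash
python3 -m inch '[{"grip":94,"offset":[14,22,-15],"rot":[0,0,0]},{"grip":94,"offset":[0,0,0],"rot":[0,0,0]}]'
python3 - <<'E'
from h import *
s=read_state();im=grab_frame('wrist');cv2.imwrite('pics/w1.png',im)
import pickle;pickle.dump(s,open('s1.pkl','wb'))
u=proj('wrist',[.547,-.163,.274],s);print(s['position'],u)
x,y=int(u[0])-50,int(u[1])-40
print(x,y);cv2.imwrite('pics/w1c.png',cv2.resize(im[y:y+80,x:x+100],None,fx=7,fy=7,interpolation=cv2.INTER_CUBIC))
E
```

```text
clock: 2.55
position: [0.5483, -0.1567, 0.3381]
ee_rot: [[-0.431, -0.902, -0.002], [-0.902, 0.431, 0.005], [-0.004, 0.004, -1.0]]
wrist_force: [-0.4, -0.5, -0.9]
grip_width: 0.0939
[ 0.54832012 -0.15668653  0.33813131] [281.00996133 225.19096815]
231 185
```

View pics/w1.png

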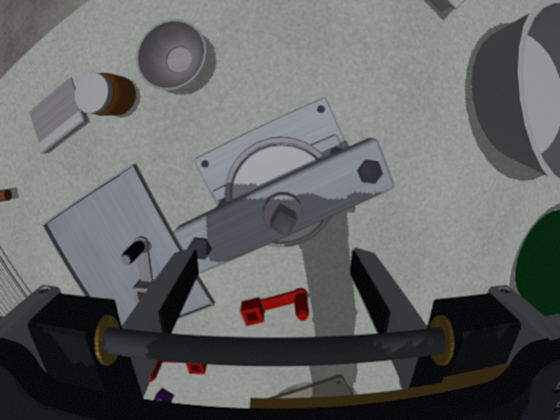

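View pics/w1c.png

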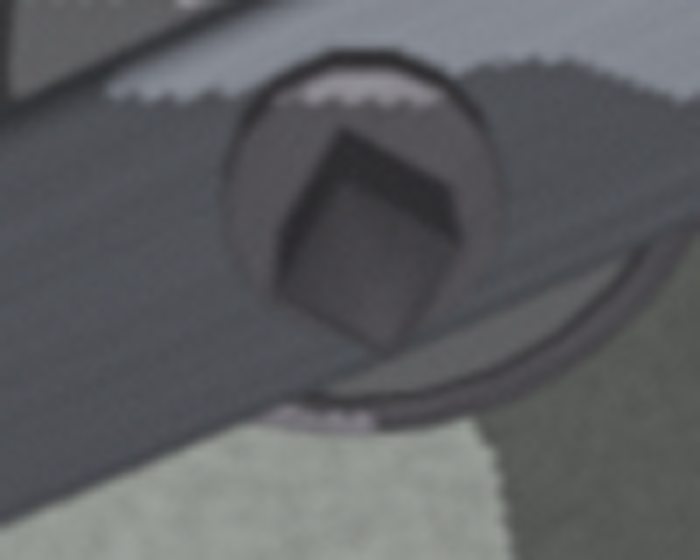

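Run:
```python
from h import *
import pickle;s=pickle.load(open('s1.pkl','rb'))
c=lambda x,y:(231+(x+.5)/7-.5,185+(y+.5)/7-.5)
f=lambda x,y,z:onz('wrist',c(x,y),z,s)*1000
P=[f(x,y,.270) for x,y in [(462,240),(385,352),(276,294)]]
for p in P: print(p.round(1))
ang=lambda a,b:np.degrees(np.arctan2(*(b-a)[1::-1]))
print(ang(P[0],P[1]),ang(P[1],P[2]),np.linalg.norm(P[0]-P[1]),np.linalg.norm(P[1]-P[2]),(P[0]+P[2])/2)
B=[f(x,y,.244) for x,y in [(345,130),(450,190),(275,255)]]
print(ang(B[0],B[1]),np.linalg.norm(B[0]-B[1]),ang(B[0],B[2]))
# collar circle extents
for x,y in [(225,190),(500,200),(365,52)]: print(f(x,y,.244).round(1))
# nuts
for u in [(370,171),(201,247)]: print(onz('wrist',u,.236,s)*1000)
# crosshead axis
```

```text
[ 545.2 -176.   270. ]
[ 536.7 -162.3  270. ]
[ 548.5 -154.   270. ]
121.97558506042822 35.15969274693302 16.087858884344598 14.438316783877509 [ 546.88557738 -165.00503942  270.        ]
-145.88554420471797 15.28251318543064 126.21158011712069
[ 556.  -150.1  244. ]
[ 540.  -180.7  244. ]
[ 564.4 -173.4  244. ]
[ 547.0189984  -252.33960374  236.        ]
[548.15374155 -80.37813151 236.        ]
```

The square shows clearly: edges at about 34° (mod 90), axis at about (547,-165), which agrees with the triangulation. Now to the crank.

```bash
python3 -m inch '[{"grip":94,"offset":[-11,36,0],"rot":[0,0,0]},{"grip":94,"offset":[-11,38,0],"rot":[0,0,0]},{"grip":94,"offset":[-11,38,0],"rot":[0,0,0]},{"grip":94,"offset":[-11,38,0],"rot":[0,0,0]},{"grip":94,"offset":[-11,38,0],"rot":[0,0,0]},{"grip":94,"offset":[-11,38,-10],"rot":[0,0,0]},{"grip":94,"offset":[-11,38,-10],"rot":[0,0,0]},{"grip":94,"offset":[-11,38,-10],"rot":[0,0,0]}]'
python3 -m inch '[{"grip":94,"offset":[0,2,-38],"rot":[0,0,0]},{"grip":94,"offset":[0,0,-38],"rot":[0,0,0]},{"grip":94,"offset":[0,0,-38],"rot":[0,0,0]},{"grip":94,"offset":[0,0,-38],"rot":[0,0,0]},{"grip":94,"offset":[0,0,-20],"rot":[0,0,0]},{"grip":94,"offset":[0,0,0],"rot":[0,0,0]}]';  python3 - <<'E'
from h import *
s=read_state();im=grab_frame('wrist');cv2.imwrite('pics/w2.png',im)
import pickle;pickle.dump(s,open('s2.pkl','wb'))
u=proj('wrist',[.4605,.151,.039],s);print(s['position'],u,s['joint_pos'])
x,y=int(u[0])-50,int(u[1])-40
print(x,y);cv2.imwrite('pics/w2c.png',cv2.resize(im[y:y+80,x:x+100],None,fx=7,fy=7,interpolation=cv2.INTER_CUBIC))
E
```

```text
clock: 3.27
position: [0.4578, 0.1371, 0.311]
ee_rot: [[-0.443, -0.896, 0.002], [-0.896, 0.443, -0.0], [-0.001, -0.002, -1.0]]
wrist_force: [1.7, -0.1, -0.3]
grip_width: 0.0942
clock: 3.77
position: [0.4555, 0.1366, 0.1352]
ee_rot: [[-0.442, -0.897, -0.007], [-0.897, 0.442, -0.004], [0.006, 0.005, -1.0]]
wrist_force: [-0.2, -0.0, -0.4]
grip_width: 0.0941
[0.45553203 0.13662271 0.13520058] [255.1366107  217.51500154] [-2.00617927e+01  2.83042247e+01 -8.73187115e-02  1.17889454e+02
  1.79311834e-01  3.42610057e+01 -1.36550184e+02]
205 177
```

View pics/w2.png

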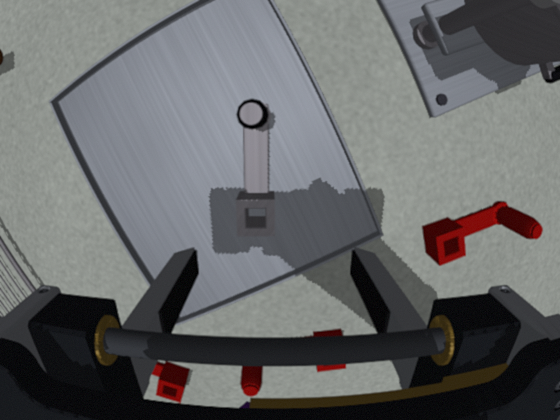

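View pics/w2c.png

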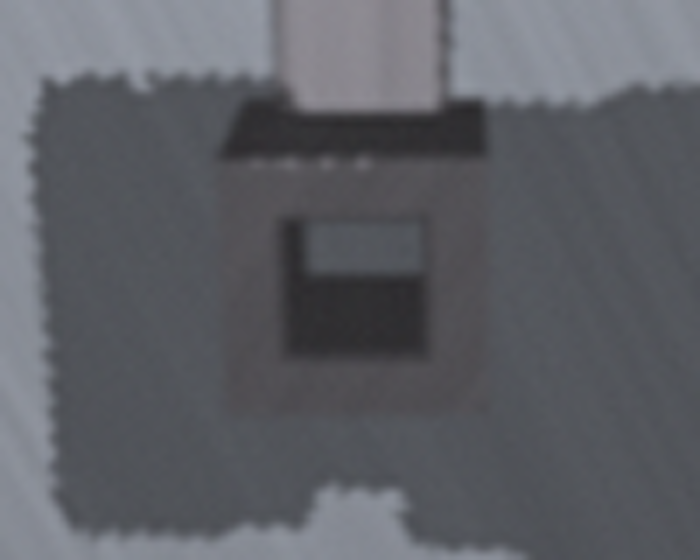

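Run:
```python
from h import *
import pickle;s=pickle.load(open('s2.pkl','rb'))
c=lambda x,y:(205+(x+.5)/7-.5,177+(y+.5)/7-.5)
f=lambda x,y,z:onz('wrist',c(x,y),z,s)*1000
h=f(356,286,.039);print(h, f(357,287,.039))
a=onz('wrist',(252,114),.075,s)*1000;print(a,np.degrees(np.arctan2(a[1]-h[1],a[0]-h[0])),np.linalg.norm(a-h))
l=f(222,158,.039),f(489,158,.039),f(489,414,.039),f(222,414,.039)
for p in l:print(p.round(1))
print(np.degrees(np.arctan2(*(l[1]-l[2])[1::-1])),np.degrees(np.arctan2(*(l[0]-l[3])[1::-1])))
print(np.degrees(np.arctan2(s['ee_rot'][1,0],s['ee_rot'][0,0])))
```

```text
[460.45609479 150.73089971  39.        ] [460.28193174 150.67765181  39.        ]
[540.53119534 111.00084014  75.        ] -26.388766991214183 96.36648463619352
[482.8 158.2  39. ]
[467.9 128.3  39. ]
[437.5 143.3  39. ]
[452.8 174.2  39. ]
-26.221169451991532 -28.16557783748162
-116.26187601639215
```

```bash
python3 -m inch '[{"grip":94,"offset":[5,14,-15],"rot":[0,0,0]},{"grip":94,"offset":[0,0,-30],"rot":[0,0,0]},{"grip":94,"offset":[0,0,-25],"rot":[0,0,0]},{"grip":94,"offset":[0,0,0],"rot":[0,0,0]},{"grip":94,"offset":[0,0,0],"rot":[0,0,0]}]'
```

```text
clock: 4.23
position: [0.4639, 0.1528, 0.0695]
ee_rot: [[-0.441, -0.897, 0.001], [-0.897, 0.441, -0.0], [0.0, -0.001, -1.0]]
wrist_force: [0.3, -0.5, 0.2]
grip_width: 0.0942
```

```bash
python3 -m inch '[{"grip":94,"offset":[0,0,0],"rot":[0,0,0]},{"grip":94,"offset":[0,0,0],"rot":[0,0,0]}]';python3 - <<'E'
from h import *
for i in range(3):
    s=read_state();print(s['position'],s['clock']);im=grab_frame('wrist')
cv2.imwrite('pics/w3.png',im)
import pickle;pickle.dump(s,open('s3.pkl','wb'))
cv2.imwrite('pics/w3c.png',cv2.resize(im[190:290,200:340],None,fx=5,fy=5,interpolation=cv2.INTER_CUBIC))
E
```

```text
clock: 4.4
position: [0.4648, 0.1536, 0.0706]
ee_rot: [[-0.441, -0.897, 0.004], [-0.897, 0.441, 0.001], [-0.003, -0.003, -1.0]]
wrist_force: [0.0, 0.1, 0.3]
grip_width: 0.094
[0.46481296 0.15357409 0.07061729] 4.4
[0.46456198 0.15361103 0.07040628] 4.45
[0.46430481 0.1536063  0.07014434] 4.5
```

View pics/w3c.png

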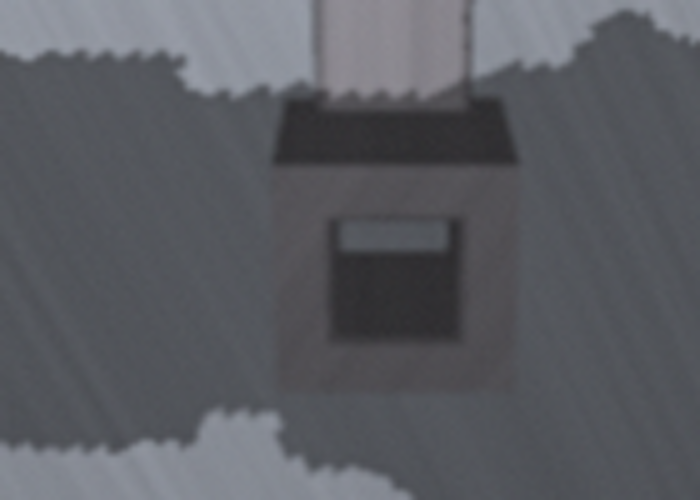

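Run:
```python
from h import *
import pickle;s=pickle.load(open('s3.pkl','rb'))
c=lambda x,y:(200+(x+.5)/5-.5,190+(y+.5)/5-.5)
f=lambda x,y,z:onz('wrist',c(x,y),z,s)*1000
l=f(271,164,.039),f(519,164,.039),f(517,392,.039),f(275,392,.039)
for p in l:print(p.round(1))
m=sum(l)/4;print(m,f(395,278,.039))
print('tool frame offset',s['ee_rot'].T@(m/1000-s['position'])*1000)
print(np.degrees(np.arctan2(*(l[1]-l[2])[1::-1])),np.degrees(np.arctan2(*(l[0]-l[3])[1::-1])))
```

```text
[483.  158.8  39. ]
[468.1 128.4  39. ]
[436.9 142.8  39. ]
[452.3 174.   39. ]
[460.07621263 151.00846056  39.        ] [460.58004532 150.86868547  39.        ]
tool frame offset [ 4.26690372  2.72104217 31.12858713]
-24.878273098749265 -26.376230980642507
```

```bash
python3 -m inch '[{"grip":94,"offset":[-4,-2.6,-15],"rot":[0,0,0]},{"grip":94,"offset":[0,0,-20],"rot":[0,0,0]},{"grip":94,"offset":[0,0,-15],"rot":[0,0,0]},{"grip":94,"offset":[0,0,-8],"rot":[0,0,0]},{"grip":94,"offset":[0,0,0],"rot":[0,0,0]},{"grip":94,"offset":[0,0,0],"rot":[0,0,0]}]'
```

```text
clock: 5.05
position: [0.4592, 0.1508, 0.0107]
ee_rot: [[-0.441, -0.898, -0.0], [-0.898, 0.441, -0.0], [0.0, 0.0, -1.0]]
wrist_force: [-0.1, 0.1, -0.3]
grip_width: 0.0942
```

```bash
python3 -m inch '[{"grip":20,"offset":[0,0,0],"rot":[0,0,0]},{"grip":20,"offset":[0,0,0],"rot":[0,0,0]},{"grip":20,"offset":[0,0,0],"rot":[0,0,0]},{"grip":20,"offset":[0,0,0],"rot":[0,0,0]},{"grip":20,"offset":[0,0,0],"rot":[0,0,0]},{"grip":20,"offset":[0,0,0],"rot":[0,0,0]},{"grip":20,"offset":[0,0,0],"rot":[0,0,0]},{"grip":20,"offset":[0,0,0],"rot":[0,0,0]}]'; python3 -c "
from cell import *;s=read_state();print(s)"
```

```text
clock: 5.72
position: [0.4591, 0.1508, 0.0105]
ee_rot: [[-0.441, -0.898, 0.0], [-0.898, 0.441, -0.0], [-0.0, -0.0, -1.0]]
wrist_force: [-0.5, -0.8, 0.5]
grip_width: 0.0435
{'clock': 5.7167, 'joint_pos': array([ -21.38776079,   41.87812596,   -0.18464798,  121.52532901,
          0.4388007 ,   16.59366368, -138.08226014]), 'qd': array([-0.08605868,  0.03452453,  0.01510279,  0.02222858,  0.01020474,
       -0.04782832,  0.00993972]), 'joint_torque': array([-5.02958392e-04, -4.77115059e+01,  7.65808783e-01, -6.43142760e+00,
        1.62085402e-02, -6.10423833e-02, -9.03089904e-05]), 'position': array([0.45906676, 0.15078163, 0.01050718]), 'ee_rot': array([[-4.40511115e-01, -8.97747154e-01,  6.97850745e-05],
       [-8.97747157e-01,  4.40511115e-01, -1.09613429e-05],
       [-2.09005866e-05, -6.74779456e-05, -9.99999998e-01]]), 'wrist_force': array([-0.52249771, -0.82475948,  0.48192855]), 'torque': array([0.05916938, 0.02420428, 0.01012184]), 'grip_width': 0.04346821541735328}
```

```bash
python3 -m inch '[{"grip":20,"offset":[0,0,0],"rot":[0,0,0]},{"grip":20,"offset":[0,0,0],"rot":[0,0,0]},{"grip":20,"offset":[0,0,0],"rot":[0,0,0]},{"grip":20,"offset":[0,0,0],"rot":[0,0,0]}]'; python3 -m inch '[{"grip":20,"offset":[0,0,6],"rot":[0,0,0]},{"grip":20,"offset":[0,0,12],"rot":[0,0,0]},{"grip":20,"offset":[0,0,20],"rot":[0,0,0]},{"grip":20,"offset":[0,0,20],"rot":[0,0,0]},{"grip":20,"offset":[0,0,0],"rot":[0,0,0]}]';python3 - <<'E'
from h import *
s=read_state();print(s['position'],s['wrist_force'],s['torque'],s['grip_width']);im=grab_frame('wrist');cv2.imwrite('pics/w4.png',im)
cv2.imwrite('pics/side4.png',cv2.resize(grab_frame('side')[180:300,200:360],None,fx=5,fy=5))
E
```

```text
clock: 6.05
position: [0.4592, 0.1511, 0.0105]
ee_rot: [[-0.44, -0.898, 0.0], [-0.898, 0.44, 0.0], [-0.0, -0.0, -1.0]]
wrist_force: [1.6, 1.9, -1.1]
grip_width: 0.0337
clock: 6.47
position: [0.4605, 0.151, 0.0711]
ee_rot: [[-0.441, -0.898, 0.004], [-0.898, 0.441, 0.001], [-0.003, -0.003, -1.0]]
wrist_force: [0.1, -0.2, -3.8]
grip_width: 0.034
[0.4605152  0.15101893 0.0710667 ] [ 0.05351016 -0.1727136  -3.76453096] [0.13593372 0.08439337 0.01595037] 0.033978223677488976
```

View pics/w4.png

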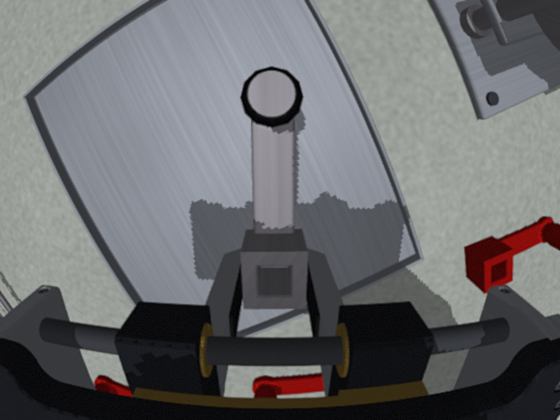

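View pics/side4.png

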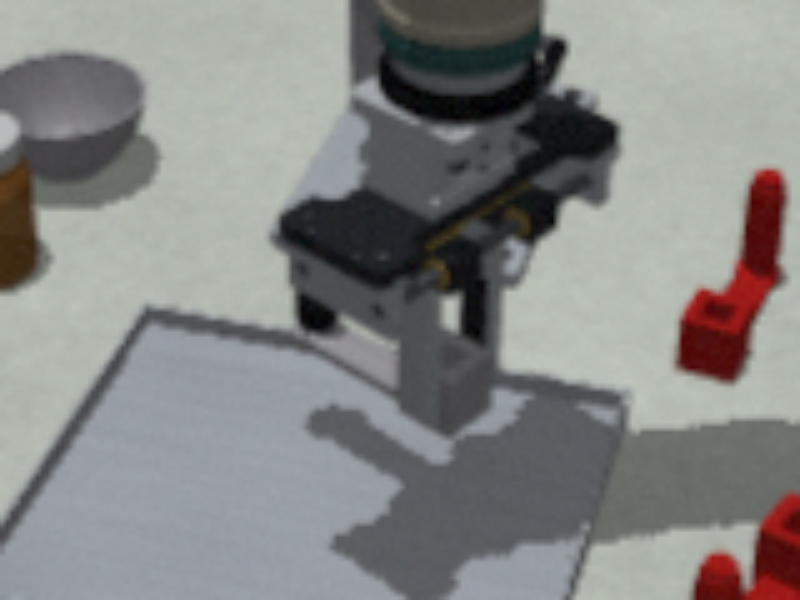

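Run:
```python
from h import *
im=cv2.imread('pics/w4.png');cv2.imwrite('pics/w4c.png',cv2.resize(im[220:320,205:345],None,fx=5,fy=5,interpolation=cv2.INTER_CUBIC))
```

```text
(no output)
```

View pics/w4c.png

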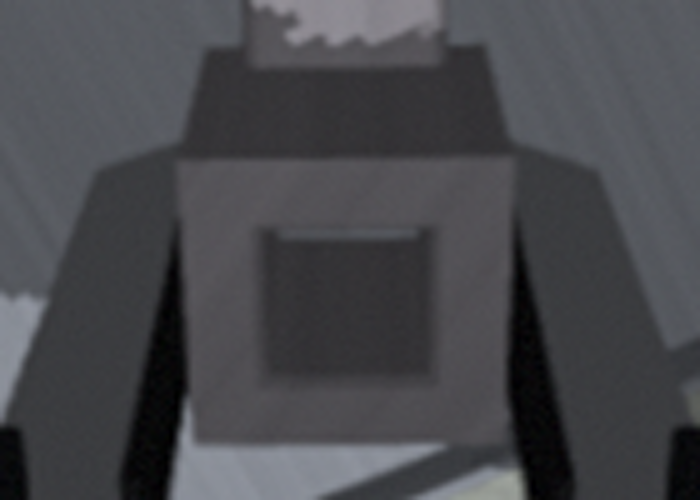

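Run:
```python
from h import *
s={'position':np.zeros(3),'ee_rot':np.eye(3)}
c=lambda x,y:(205+(x+.5)/5-.5,220+(y+.5)/5-.5)
def f(xy,z):return onz('wrist',c(*xy),z,s)*1000
for L in ([(178,158),(517,158),(507,443),(196,443)],[(259,228),(437,228),(432,383),(264,383)]):
    P=[f(p,-.0285) for p in L];print(np.round(P,1).tolist(),np.mean(P,0))
# front face bottom at tool z=-? arm junction top z = -0.5mm
print(f((208,47),-.0005),f((487,47),-.0005))
h=onz('wrist',(272,94),-.0645,s)*1000;print('handle top',h)
```

```text
[[-16.2, -17.9, -28.5], [18.1, -17.9, -28.5], [18.4, 16.1, -28.5], [-15.6, 16.1, -28.5]] [  1.19251764  -0.90732121 -28.5       ]
[[-8.1, -10.2, -28.5], [10.1, -10.2, -28.5], [10.0, 8.3, -28.5], [-8.0, 8.3, -28.5]] [  1.0228694   -0.95156671 -28.5       ]
[-15.29879207 -20.36299534  -0.5       ] [ 17.28391173 -20.36484986  -0.5       ]
handle top [  0.16254205 -91.33944217 -64.5       ]
```

The grasp is good: the crank is level, the width reads 34 mm, and the hub is within 1 mm of the tool axis. Lift and carry.

```bash
python3 -m inch '[{"grip":20,"offset":[0,0,20],"rot":[0,0,0]},{"grip":20,"offset":[0,0,33],"rot":[0,0,0]},{"grip":20,"offset":[0,0,33],"rot":[0,0,0]},{"grip":20,"offset":[0,0,33],"rot":[0,0,0]},{"grip":20,"offset":[0,0,33],"rot":[0,0,0]},{"grip":20,"offset":[0,0,33],"rot":[0,0,0]},{"grip":20,"offset":[0,0,33],"rot":[0,0,0]},{"grip":20,"offset":[4,-14,22],"rot":[0,0,0]}]'
python3 -m inch '[{"grip":20,"offset":[8,-28,0],"rot":[0,0,-0.05]},{"grip":20,"offset":[9,-33,0],"rot":[0,0,-0.07]},{"grip":20,"offset":[9,-33,0],"rot":[0,0,-0.08]},{"grip":20,"offset":[9,-33,0],"rot":[0,0,-0.08]},{"grip":20,"offset":[9,-33,0],"rot":[0,0,-0.08]},{"grip":20,"offset":[9,-33,0],"rot":[0,0,-0.08]},{"grip":20,"offset":[9,-33,0],"rot":[0,0,-0.08]},{"grip":20,"offset":[9,-33,0],"rot":[0,0,0]}]'
python3 -m inch '[{"grip":20,"offset":[7,-25,0],"rot":[0,0,0]},{"grip":20,"offset":[5,-15,0],"rot":[0,0,0]},{"grip":20,"offset":[0,0,0],"rot":[0,0,0]},{"grip":20,"offset":[0,0,0],"rot":[0,0,0]},{"grip":20,"offset":[0,0,0],"rot":[0,0,0]}]'
python3 - <<'E'
from h import *
for i in range(4):
    s=read_state();im=grab_frame(['scene','side','wrist','wrist'][i]);cv2.imwrite(f'pics/5_{i}.png',im)
    print(s['position'],s['grip_width'],np.degrees(np.arctan2(s['ee_rot'][1,0],s['ee_rot'][0,0])))
print(s['joint_pos'],s['wrist_force'],s['torque'])
E
```

```text
clock: 7.23
position: [0.4623, 0.1397, 0.3098]
ee_rot: [[-0.436, -0.9, -0.0], [-0.9, 0.436, 0.002], [-0.002, 0.001, -1.0]]
wrist_force: [1.3, 0.5, -3.8]
grip_width: 0.034
clock: 7.9
position: [0.533, -0.1236, 0.3062]
ee_rot: [[-0.83, -0.557, -0.004], [-0.557, 0.83, 0.0], [0.003, 0.003, -1.0]]
wrist_force: [1.0, -0.1, -3.3]
grip_width: 0.0335
clock: 8.32
position: [0.5452, -0.1607, 0.3068]
ee_rot: [[-0.828, -0.561, -0.003], [-0.561, 0.828, 0.002], [0.002, 0.003, -1.0]]
wrist_force: [-0.1, 0.6, -4.4]
grip_width: 0.0341
[ 0.54519552 -0.16068272  0.30677132] 0.03411899944335028 -145.8739589445218
[ 0.54547728 -0.16038629  0.30727478] 0.0338472958440138 -145.82312744058592
[ 0.54566528 -0.16041627  0.30767558] 0.03395441637351663 -145.80762737298943
[ 0.54582577 -0.1606072   0.30801544] 0.0335658737563139 -145.8077021054782
[   4.91026392   24.0043373    13.01180605   92.18881961   -5.8584392
   64.54137578 -126.44552686] [-0.29715223 -0.74970068 -4.59778631] [0.15800999 0.12293271 0.00986084]
```

Run:
```python
import cv2
a=cv2.imread('pics/5_0.png')[110:210,130:260];b=cv2.imread('pics/5_1.png')[80:180,230:360]
cv2.imwrite('pics/5ab.png',cv2.hconcat([cv2.resize(x,(400,308),interpolation=cv2.INTER_CUBIC) for x in (a,b)]))
```

```text
(no output)
```

View pics/5ab.png

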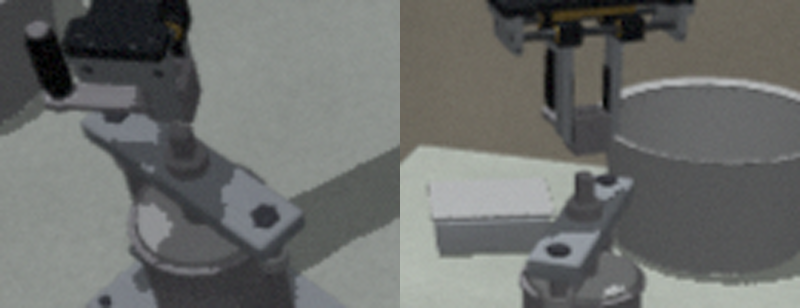

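View pics/5_3.png

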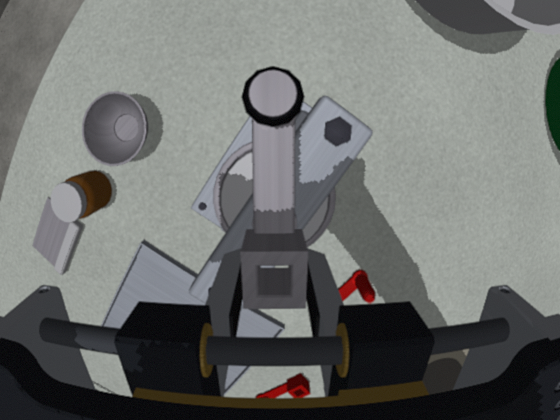

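```bash
python3 -m inch '[{"grip":20,"offset":[1.2,-2.8,-8],"rot":[0,0,0]},{"grip":20,"offset":[0,0,-8],"rot":[0,0,0]},{"grip":20,"offset":[0,0,-5],"rot":[0,0,0]},{"grip":20,"offset":[0,0,0],"rot":[0,0,0]},{"grip":20,"offset":[0,0,0],"rot":[0,0,0]},{"grip":20,"offset":[0,0,0],"rot":[0,0,0]},{"grip":20,"offset":[0,0,0],"rot":[0,0,0]}]'
python3 - <<'E'
from h import *
for i in range(3):
    s=read_state();im=grab_frame(['scene','side','wrist','wrist'][i]);cv2.imwrite(f'pics/6_{i}.png',im)
    print(s['position'],s['grip_width'],np.degrees(np.arctan2(s['ee_rot'][1,0],s['ee_rot'][0,0])))
print(s['wrist_force'],s['torque'])
a=cv2.imread('pics/6_0.png')[110:190,140:250];b=cv2.imread('pics/6_1.png')[90:170,240:350];c=cv2.imread('pics/6_2.png')[220:320,205:345]
cv2.imwrite('pics/6ab.png',cv2.hconcat([cv2.resize(x,(400,290),interpolation=cv2.INTER_CUBIC) for x in (a,b)]))
cv2.imwrite('pics/6c.png',cv2.resize(c,None,fx=5,fy=5,interpolation=cv2.INTER_CUBIC))
E
```

```text
clock: 9.1
position: [0.5475, -0.1651, 0.2878]
ee_rot: [[-0.828, -0.56, 0.001], [-0.56, 0.828, -0.0], [-0.0, -0.001, -1.0]]
wrist_force: [0.7, 0.2, -4.5]
grip_width: 0.0338
[ 0.54750132 -0.16510995  0.28777021] 0.033846750813724756 -145.93494832849797
[ 0.54748549 -0.16512495  0.28781439] 0.03391370872317046 -145.93516218545093
[ 0.54744882 -0.16512923  0.28780198] 0.03415473570924015 -145.93847344646431
[-0.04181258  1.22526883 -4.24632391] [ 0.18045402  0.08189803 -0.02408099]
```

View pics/6ab.png

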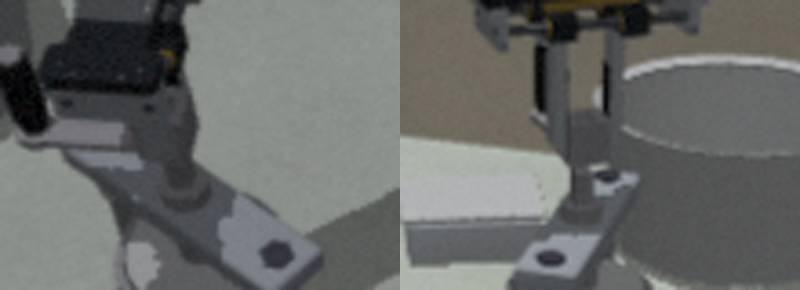

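View pics/6c.png

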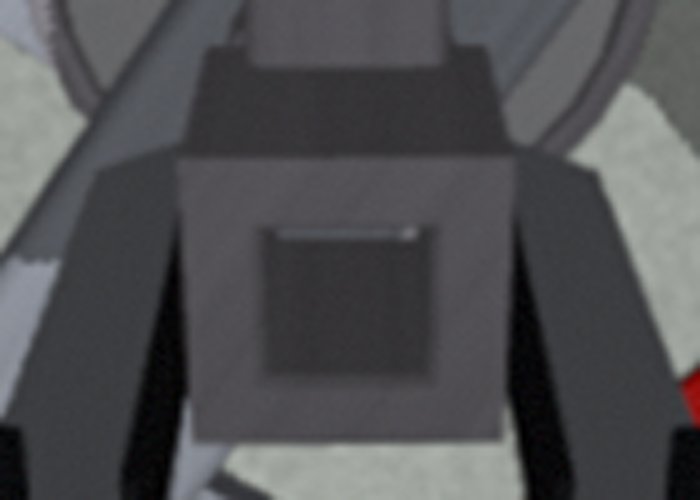

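```bash
python3 -m inch '[{"grip":20,"offset":[-0.6,1.7,-2],"rot":[0,0,0]},{"grip":20,"offset":[0,0,-2],"rot":[0,0,0]},{"grip":20,"offset":[0,0,-2],"rot":[0,0,0]},{"grip":20,"offset":[0,0,0],"rot":[0,0,0]},{"grip":20,"offset":[0,0,-1.5],"rot":[0,0,0]},{"grip":20,"offset":[0,0,0],"rot":[0,0,0]},{"grip":20,"offset":[0,0,0],"rot":[0,0,0]}]'
python3 -m inch '[{"grip":20,"offset":[0,0,-1.5],"rot":[0,0,0]},{"grip":20,"offset":[0,0,0],"rot":[0,0,0]},{"grip":20,"offset":[0,0,0],"rot":[0,0,0]}]'
```

```text
clock: 9.83
position: [0.5466, -0.1634, 0.2799]
ee_rot: [[-0.828, -0.56, -0.0], [-0.56, 0.828, -0.0], [0.0, 0.0, -1.0]]
wrist_force: [0.6, 0.0, -4.5]
grip_width: 0.034
clock: 10.08
position: [0.5466, -0.1633, 0.2784]
ee_rot: [[-0.828, -0.56, -0.0], [-0.56, 0.828, 0.0], [0.0, 0.0, -1.0]]
wrist_force: [0.4, 0.2, -4.6]
grip_width: 0.0338
```

```bash
python3 -m inch '[{"grip":20,"offset":[0,0,-1.2],"rot":[0,0,0]},{"grip":20,"offset":[0,0,0],"rot":[0,0,0]},{"grip":20,"offset":[0,0,-1],"rot":[0,0,0]},{"grip":20,"offset":[0,0,0],"rot":[0,0,0]},{"grip":20,"offset":[0,0,0],"rot":[0,0,0]}]'
python3 -m inch '[{"grip":20,"offset":[0,0,-1],"rot":[0,0,0]},{"grip":20,"offset":[0,0,0],"rot":[0,0,0]},{"grip":20,"offset":[0,0,0],"rot":[0,0,0]}]';python3 -c "
from cell import *;s=read_state();print(s['torque'],s['wrist_force'])"
```

```text
clock: 10.5
position: [0.5467, -0.1632, 0.2762]
ee_rot: [[-0.828, -0.56, 0.0], [-0.56, 0.828, 0.0], [-0.0, 0.0, -1.0]]
wrist_force: [0.2, -0.6, -4.3]
grip_width: 0.0336
clock: 10.75
position: [0.5467, -0.1633, 0.2752]
ee_rot: [[-0.828, -0.56, -0.0], [-0.56, 0.828, 0.0], [-0.0, 0.0, -1.0]]
wrist_force: [-0.1, -0.4, -4.9]
grip_width: 0.0337
[0.31827348 0.05943535 0.02122091] [-0.11515668 -0.42978413 -4.92525407]
```

```bash
python3 -m inch '[{"grip":20,"offset":[0,0,-1],"rot":[0,0,0]},{"grip":20,"offset":[0,0,-1],"rot":[0,0,0]},{"grip":20,"offset":[0,0,0],"rot":[0,0,0]},{"grip":20,"offset":[0,0,0],"rot":[0,0,0]}]'
python3 - <<'E'
from h import *
for i in range(3):
    s=read_state();im=grab_frame(['scene','side','wrist','wrist'][i]);cv2.imwrite(f'pics/7_{i}.png',im)
print(s['wrist_force'],s['torque'],s['position'])
a=cv2.imread('pics/7_0.png')[110:190,140:250];b=cv2.imread('pics/7_1.png')[90:170,240:350];c=cv2.imread('pics/7_2.png')[220:320,205:345]
cv2.imwrite('pics/7ab.png',cv2.hconcat([cv2.resize(x,(400,290),interpolation=cv2.INTER_CUBIC) for x in (a,b)]))
cv2.imwrite('pics/7c.png',cv2.resize(c,None,fx=5,fy=5,interpolation=cv2.INTER_CUBIC))
E
```

```text
clock: 11.08
position: [0.5467, -0.1632, 0.2731]
ee_rot: [[-0.828, -0.56, -0.0], [-0.56, 0.828, 0.0], [0.0, 0.0, -1.0]]
wrist_force: [0.0, 0.1, -4.8]
grip_width: 0.0335
[ 0.89164561  0.11607589 -4.34219174] [ 0.32988063 -0.04273208 -0.02478965] [ 0.54669567 -0.16325039  0.27323427]
```

View pics/7ab.png

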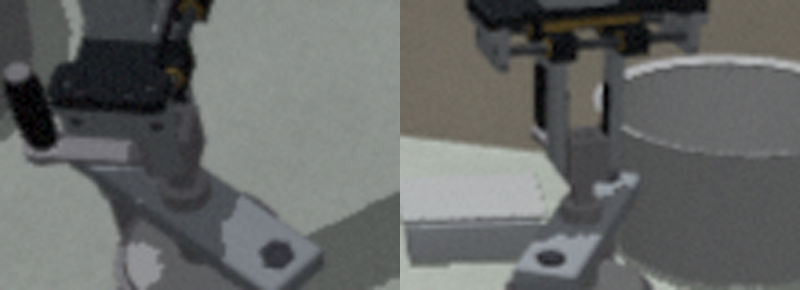

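View pics/7c.png

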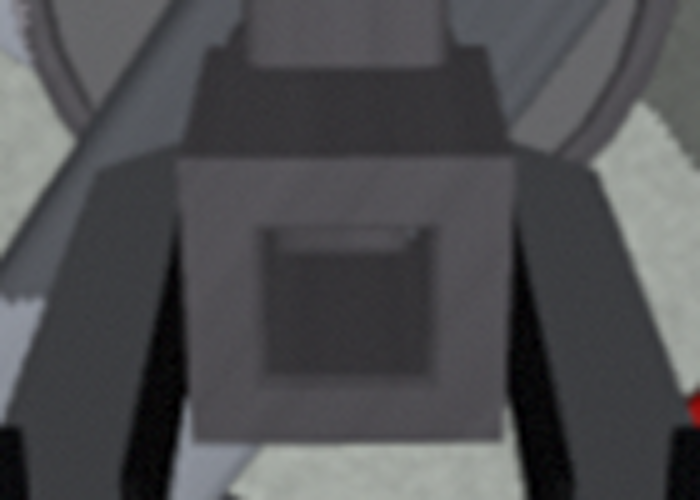

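The square is entering the socket with no axial force. Continuing gently.

```bash
python3 -m inch '[{"grip":20,"offset":[0,0,-1],"rot":[0,0,0]},{"grip":20,"offset":[0,0,-1],"rot":[0,0,0]},{"grip":20,"offset":[0,0,-1],"rot":[0,0,0]},{"grip":20,"offset":[0,0,0],"rot":[0,0,0]}]'
python3 -m inch '[{"grip":20,"offset":[0,0,-1],"rot":[0,0,0]},{"grip":20,"offset":[0,0,-1],"rot":[0,0,0]},{"grip":20,"offset":[0,0,-1],"rot":[0,0,0]},{"grip":20,"offset":[0,0,0],"rot":[0,0,0]}]'
python3 -m inch '[{"grip":20,"offset":[0,0,-1.5],"rot":[0,0,0]},{"grip":20,"offset":[0,0,-1.5],"rot":[0,0,0]},{"grip":20,"offset":[0,0,-1.5],"rot":[0,0,0]},{"grip":20,"offset":[0,0,-1.5],"rot":[0,0,0]},{"grip":20,"offset":[0,0,0],"rot":[0,0,0]}]'
```

```text
clock: 11.57
position: [0.5467, -0.1632, 0.2701]
ee_rot: [[-0.828, -0.56, -0.0], [-0.56, 0.828, 0.0], [-0.0, 0.0, -1.0]]
wrist_force: [0.0, 0.6, -3.2]
grip_width: 0.0335
clock: 11.9
position: [0.5467, -0.1632, 0.267]
ee_rot: [[-0.828, -0.56, -0.0], [-0.56, 0.828, 0.0], [0.0, 0.0, -1.0]]
wrist_force: [0.2, 1.2, -4.4]
grip_width: 0.0339
clock: 12.32
position: [0.5467, -0.1632, 0.2609]
ee_rot: [[-0.828, -0.56, -0.0], [-0.56, 0.828, 0.0], [0.0, 0.0, -1.0]]
wrist_force: [0.5, 0.5, -5.5]
grip_width: 0.0337
```

```bash
python3 -m inch '[{"grip":20,"offset":[0,0,-1.5],"rot":[0,0,0]},{"grip":20,"offset":[0,0,-1.5],"rot":[0,0,0]},{"grip":20,"offset":[0,0,-1.5],"rot":[0,0,0]},{"grip":20,"offset":[0,0,-1],"rot":[0,0,0]},{"grip":20,"offset":[0,0,0],"rot":[0,0,0]}]'
python3 -m inch '[{"grip":20,"offset":[0,0,-1],"rot":[0,0,0]},{"grip":20,"offset":[0,0,-1],"rot":[0,0,0]},{"grip":20,"offset":[0,0,-1],"rot":[0,0,0]},{"grip":20,"offset":[0,0,0],"rot":[0,0,0]}]'
```

```text
clock: 12.73
position: [0.5466, -0.1632, 0.2555]
ee_rot: [[-0.828, -0.56, -0.0], [-0.56, 0.828, 0.0], [0.0, 0.0, -1.0]]
wrist_force: [0.6, 1.6, -5.9]
grip_width: 0.0334
clock: 13.07
position: [0.5467, -0.1632, 0.2526]
ee_rot: [[-0.828, -0.56, -0.0], [-0.56, 0.828, 0.0], [-0.0, 0.0, -1.0]]
wrist_force: [0.1, 1.6, -4.0]
grip_width: 0.034
```

```bash
python3 -m inch '[{"grip":20,"offset":[0,0,-0.7],"rot":[0,0,0]},{"grip":20,"offset":[0,0,-0.7],"rot":[0,0,0]},{"grip":20,"offset":[0,0,0],"rot":[0,0,0]},{"grip":20,"offset":[0,0,0],"rot":[0,0,0]}]'
python3 - <<'E'
from h import *
for i in range(3):
    s=read_state();im=grab_frame(['scene','side','wrist','wrist'][i]);cv2.imwrite(f'pics/8_{i}.png',im)
print(s['wrist_force'],s['torque'],s['position'],s['joint_pos'])
a=cv2.imread('pics/8_0.png')[110:190,140:250];b=cv2.imread('pics/8_1.png')[90:170,240:350];c=cv2.imread('pics/8_2.png')[220:320,205:345]
cv2.imwrite('pics/8ab.png',cv2.hconcat([cv2.resize(x,(400,290),interpolation=cv2.INTER_CUBIC) for x in (a,b)]))
cv2.imwrite('pics/8c.png',cv2.resize(c,None,fx=5,fy=5,interpolation=cv2.INTER_CUBIC))
E
```

```text
clock: 13.4
position: [0.5467, -0.1632, 0.2516]
ee_rot: [[-0.828, -0.56, 0.0], [-0.56, 0.828, 0.0], [-0.0, 0.0, -1.0]]
wrist_force: [-0.2, 2.6, -1.2]
grip_width: 0.0336
[-0.97850047  2.94664292  0.14283687] [0.86446511 0.26980825 0.02494237] [ 0.54665442 -0.16321527  0.25159024] [   5.54976932   26.97622897   12.48010344   96.86376902   -6.73398867
   56.88538741 -125.53598115]
```

View pics/8ab.png

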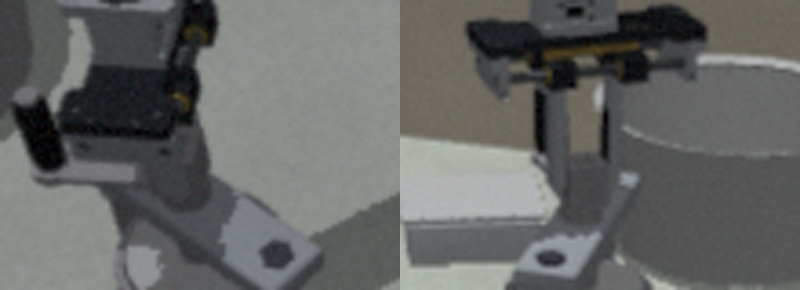

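View pics/8c.png

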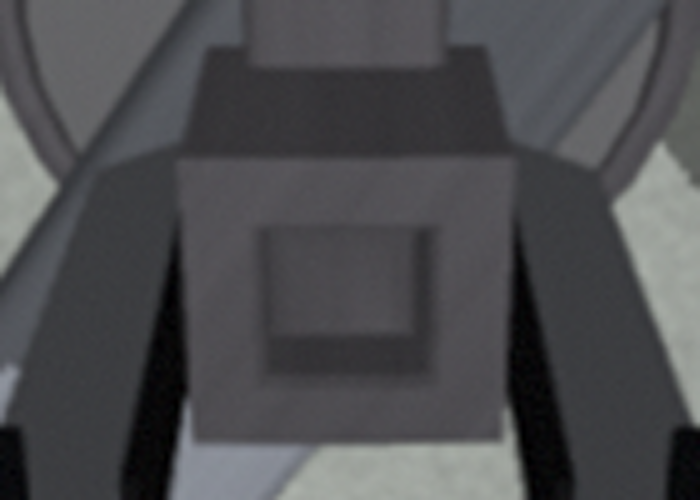

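The crank is home: Fz was taken up by the collar at TCP z 251.6, and the shaft shows square in the socket. I'll start winding while holding the hub, correcting for the 1 mm grip eccentricity.

```bash
python3 -m inch '[{"grip":20,"offset":[-0.03,-0.06,0],"rot":[0,0,0.06]},{"grip":20,"offset":[-0.04,-0.07,0],"rot":[0,0,0.07]},{"grip":20,"offset":[-0.04,-0.08,0],"rot":[0,0,0.08]},{"grip":20,"offset":[-0.04,-0.08,0],"rot":[0,0,0.08]}]'
python3 - <<'E'
from h import *
s=read_state();im=grab_frame('wrist')
print(s['wrist_force'],s['torque'],s['position'],s['joint_pos'][6],np.degrees(np.arctan2(s['ee_rot'][1,0],s['ee_rot'][0,0])))
cv2.imwrite('pics/9c.png',cv2.resize(im[220:320,205:345],None,fx=5,fy=5,interpolation=cv2.INTER_CUBIC))
E
```

```text
clock: 13.88
position: [0.5464, -0.1627, 0.2516]
ee_rot: [[-0.631, -0.776, -0.0], [-0.776, 0.631, 0.001], [-0.001, 0.001, -1.0]]
wrist_force: [-1.4, 4.3, 0.5]
grip_width: 0.0337
[-1.36112947  4.28182293  0.46427108] [ 1.19625418  0.37950491 -0.18548056] [ 0.54643234 -0.16273197  0.25156815] -111.06489005093273 -129.11619428586275
```

View pics/9c.png

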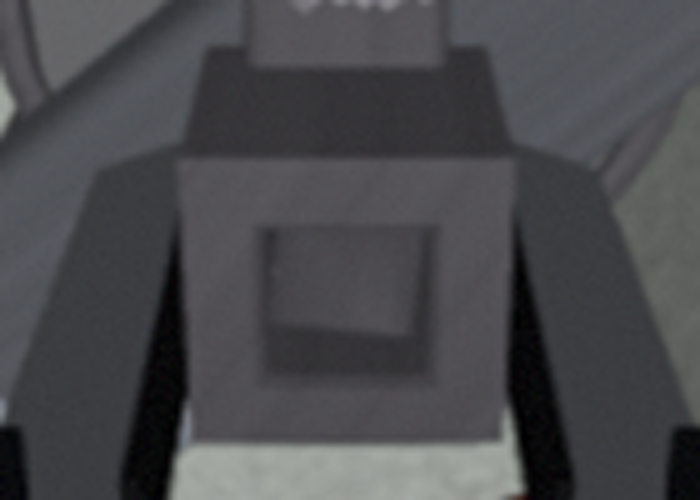

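```bash
python3 -m inch '[{"grip":20,"offset":[-0.15,0.2,0],"rot":[0,0,0.08]},{"grip":20,"offset":[-0.15,0.2,0],"rot":[0,0,0.1]},{"grip":20,"offset":[-0.05,0.1,0],"rot":[0,0,0.1]},{"grip":20,"offset":[-0.05,0,0],"rot":[0,0,0.1]},{"grip":20,"offset":[0.0,-0.1,0],"rot":[0,0,0.1]},{"grip":20,"offset":[0.0,-0.1,0],"rot":[0,0,0.1]},{"grip":20,"offset":[0,-0.1,0],"rot":[0,0,0.1]},{"grip":20,"offset":[0,-0.1,0],"rot":[0,0,0.1]}]'
cat > q.py <<'E'
from h import *
s=read_state()
print('F',s['wrist_force'].round(1),'T',s['torque'].round(2),'P',(s['position']*1000).round(1),'j7',s['joint_pos'][6].round(1),'yaw',np.degrees(np.arctan2(s['ee_rot'][1,0],s['ee_rot'][0,0])).round(1))
E
python3 q.py
```

```text
clock: 14.6
position: [0.546, -0.1641, 0.2516]
ee_rot: [[0.096, -0.995, 0.0], [-0.995, -0.096, -0.001], [0.001, -0.0, -1.0]]
wrist_force: [-1.4, 1.3, -0.5]
grip_width: 0.0338
F [-1.4  1.3 -0.5] T [ 0.59  0.33 -0.24] P [ 546.  -164.1  251.6] j7 -72.5 yaw -84.5
```

```bash
python3 -m inch '[{"grip":20,"offset":[-0.03,0,0],"rot":[0,0,0.12]},{"grip":20,"offset":[0,-0.05,0],"rot":[0,0,0.12]},{"grip":20,"offset":[0.05,-0.1,0],"rot":[0,0,0.12]},{"grip":20,"offset":[0.05,-0.1,0],"rot":[0,0,0.12]},{"grip":20,"offset":[0.05,-0.1,0],"rot":[0,0,0.12]},{"grip":20,"offset":[0.05,-0.1,0],"rot":[0,0,0.12]},{"grip":20,"offset":[0.1,-0.1,0],"rot":[0,0,0.12]},{"grip":20,"offset":[0.1,-0.1,0],"rot":[0,0,0.12]}]'; python3 q.py
```

```text
clock: 15.27
position: [0.547, -0.1657, 0.2516]
ee_rot: [[0.871, -0.492, 0.002], [-0.492, -0.871, -0.002], [0.002, 0.001, -1.0]]
wrist_force: [0.6, 0.3, -1.0]
grip_width: 0.0339
F [ 0.6  0.3 -1. ] T [ 0.21 -0.   -0.28] P [ 547.  -165.7  251.6] j7 -24.8 yaw -29.5
```

```bash
python3 -m inch '[{"grip":20,"offset":[0.1,-0.05,0],"rot":[0,0,0.12]},{"grip":20,"offset":[0.1,-0.05,0],"rot":[0,0,0.12]},{"grip":20,"offset":[0.1,0,0],"rot":[0,0,0.12]},{"grip":20,"offset":[0.1,0,0],"rot":[0,0,0.12]},{"grip":20,"offset":[0.1,0,0],"rot":[0,0,0.12]},{"grip":20,"offset":[0.1,0,0],"rot":[0,0,0.12]},{"grip":20,"offset":[0.1,0,0],"rot":[0,0,0.12]}]'; python3 q.py
```

```text
clock: 15.85
position: [0.5487, -0.1658, 0.2516]
ee_rot: [[0.948, 0.32, 0.004], [0.32, -0.948, -0.001], [0.003, 0.002, -1.0]]
wrist_force: [2.8, 1.1, -2.8]
grip_width: 0.0338
F [ 2.8  1.1 -2.8] T [ 0.24 -0.53 -0.26] P [ 548.7 -165.8  251.6] j7 16.6 yaw 18.6
```

```bash
python3 -m inch '[{"grip":20,"offset":[0.2,0.1,0],"rot":[0,0,0.12]},{"grip":20,"offset":[0.2,0.1,0],"rot":[0,0,0.12]},{"grip":20,"offset":[0.1,0.1,0],"rot":[0,0,0.1]},{"grip":20,"offset":[0.1,0.1,0],"rot":[0,0,0.1]},{"grip":20,"offset":[0.05,0.05,0],"rot":[0,0,0.08]},{"grip":20,"offset":[0.05,0.05,0],"rot":[0,0,0.06]}]'; python3 q.py
python3 -m inch '[{"grip":20,"offset":[0.05,0.05,0],"rot":[0,0,0.04]},{"grip":20,"offset":[0,0.05,0],"rot":[0,0,0.04]},{"grip":20,"offset":[0,0.05,0],"rot":[0,0,0.04]},{"grip":20,"offset":[0,0.05,0],"rot":[0,0,0.04]}]'; python3 q.py
```

```text
clock: 16.35
position: [0.5496, -0.1651, 0.2516]
ee_rot: [[0.619, 0.785, 0.004], [0.785, -0.619, -0.001], [0.002, 0.004, -1.0]]
wrist_force: [2.7, 0.1, -2.4]
grip_width: 0.0339
F [ 2.7  0.1 -2.4] T [ 0.3  -0.55 -0.24] P [ 549.6 -165.1  251.6] j7 44.8 yaw 51.8
clock: 16.68
position: [0.5498, -0.1649, 0.2516]
ee_rot: [[0.488, 0.873, 0.004], [0.873, -0.488, -0.001], [0.001, 0.004, -1.0]]
wrist_force: [2.0, 0.8, -1.9]
grip_width: 0.0339
F [ 2.   0.8 -1.9] T [ 0.34 -0.61 -0.26] P [ 549.8 -164.9  251.6] j7 52.5 yaw 60.8
```

```bash
python3 -m inch '[{"grip":20,"offset":[0.04,0.08,0],"rot":[0,0,0.04]},{"grip":20,"offset":[0.04,0.08,0],"rot":[0,0,0.04]},{"grip":20,"offset":[0.03,0.08,0],"rot":[0,0,0.04]},{"grip":20,"offset":[0.03,0.08,0],"rot":[0,0,0.04]},{"grip":20,"offset":[0.03,0.08,0],"rot":[0,0,0.04]}]'; python3 q.py
python3 -m inch '[{"grip":20,"offset":[0.02,0.08,0],"rot":[0,0,0.04]},{"grip":20,"offset":[0.02,0.08,0],"rot":[0,0,0.04]},{"grip":20,"offset":[0.02,0.08,0],"rot":[0,0,0.04]},{"grip":20,"offset":[0.01,0.08,0],"rot":[0,0,0.04]},{"grip":20,"offset":[0.01,0.08,0],"rot":[0,0,0.04]}]'; python3 q.py
python3 - <<'E'
from h import *
for i,n in enumerate(['scene','side','wrist']): cv2.imwrite(f'pics/10_{i}.png',grab_frame(n))
a=cv2.imread('pics/10_0.png')[130:210,140:250];b=cv2.imread('pics/10_1.png')[120:200,240:350];c=cv2.imread('pics/10_2.png')[220:320,205:345]
cv2.imwrite('pics/10ab.png',cv2.hconcat([cv2.resize(x,(400,290),interpolation=cv2.INTER_CUBIC) for x in (a,b)]))
cv2.imwrite('pics/10c.png',cv2.resize(c,None,fx=4,fy=4,interpolation=cv2.INTER_CUBIC))
E
```

```text
clock: 17.1
position: [0.55, -0.1645, 0.2516]
ee_rot: [[0.304, 0.953, 0.004], [0.953, -0.304, -0.001], [0.0, 0.004, -1.0]]
wrist_force: [1.9, 2.4, -2.3]
grip_width: 0.0339
F [ 1.9  2.4 -2.3] T [ 0.4  -0.55 -0.24] P [ 550.  -164.5  251.6] j7 62.2 yaw 72.3
clock: 17.52
position: [0.55, -0.1641, 0.2516]
ee_rot: [[0.109, 0.994, 0.004], [0.994, -0.109, -0.001], [-0.0, 0.004, -1.0]]
wrist_force: [2.6, 1.0, -1.5]
grip_width: 0.0337
F [ 2.6  1.  -1.5] T [ 0.37 -0.58 -0.22] P [ 550.  -164.1  251.6] j7 71.8 yaw 83.7
```

View pics/10ab.png

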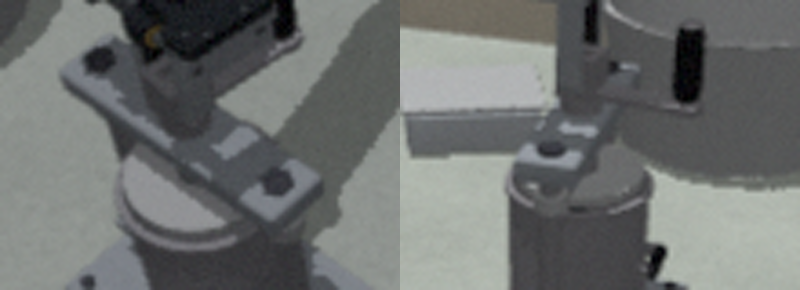

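View pics/10c.png

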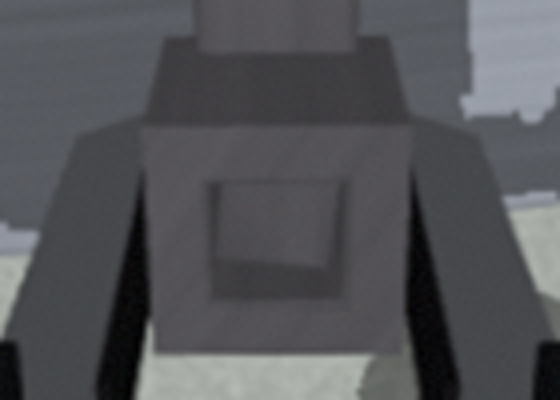

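```bash
python3 -m inch '[{"grip":20,"offset":[0.02,0.08,0],"rot":[0,0,0.05]},{"grip":20,"offset":[0.02,0.1,0],"rot":[0,0,0.05]},{"grip":20,"offset":[0,0.1,0],"rot":[0,0,0.05]},{"grip":20,"offset":[0,0.1,0],"rot":[0,0,0.05]},{"grip":20,"offset":[0,0.1,0],"rot":[0,0,0.05]}]'; python3 q.py
python3 -m inch '[{"grip":20,"offset":[0,0.1,0],"rot":[0,0,0.05]},{"grip":20,"offset":[-0.02,0.1,0],"rot":[0,0,0.05]},{"grip":20,"offset":[-0.02,0.1,0],"rot":[0,0,0.05]},{"grip":20,"offset":[-0.03,0.1,0],"rot":[0,0,0.05]},{"grip":20,"offset":[-0.03,0.1,0],"rot":[0,0,0.05]}]'; python3 q.py
```

```text
clock: 18.08
position: [0.55, -0.1636, 0.2516]
ee_rot: [[-0.141, 0.99, 0.004], [0.99, 0.141, -0.001], [-0.002, 0.004, -1.0]]
wrist_force: [3.9, 0.1, -2.6]
grip_width: 0.0338
F [ 3.9  0.1 -2.6] T [ 0.08 -1.1  -0.22] P [ 550.  -163.6  251.6] j7 83.9 yaw 98.1
clock: 18.5
position: [0.5498, -0.1631, 0.2516]
ee_rot: [[-0.381, 0.925, 0.004], [0.925, 0.381, -0.001], [-0.002, 0.003, -1.0]]
wrist_force: [4.5, -0.7, -2.4]
grip_width: 0.0338
F [ 4.5 -0.7 -2.4] T [ 0.14 -1.1  -0.19] P [ 549.8 -163.1  251.6] j7 95.9 yaw 112.4
```

```bash
python3 -m inch '[{"grip":20,"offset":[0.1,0.09,0],"rot":[0,0,0.05]},{"grip":20,"offset":[0.1,0.09,0],"rot":[0,0,0.05]},{"grip":20,"offset":[0.05,0.09,0],"rot":[0,0,0.05]},{"grip":20,"offset":[-0.03,0.08,0],"rot":[0,0,0.05]},{"grip":20,"offset":[-0.06,0.08,0],"rot":[0,0,0.05]}]'; python3 q.py
python3 -m inch '[{"grip":20,"offset":[-0.06,0.08,0],"rot":[0,0,0.05]},{"grip":20,"offset":[-0.06,0.08,0],"rot":[0,0,0.05]},{"grip":20,"offset":[-0.07,0.07,0],"rot":[0,0,0.05]},{"grip":20,"offset":[-0.07,0.07,0],"rot":[0,0,0.05]}]'; python3 q.py
```

```text
clock: 18.92
position: [0.5496, -0.1627, 0.2516]
ee_rot: [[-0.598, 0.802, 0.003], [0.802, 0.598, -0.001], [-0.003, 0.002, -1.0]]
wrist_force: [2.9, 0.7, -0.9]
grip_width: 0.0337
F [ 2.9  0.7 -0.9] T [ 0.13 -0.77 -0.24] P [ 549.6 -162.7  251.6] j7 107.9 yaw 126.7
clock: 19.25
position: [0.5493, -0.1624, 0.2516]
ee_rot: [[-0.745, 0.667, 0.003], [0.667, 0.745, -0.001], [-0.003, 0.001, -1.0]]
wrist_force: [3.7, -0.4, -1.1]
grip_width: 0.0337
F [ 3.7 -0.4 -1.1] T [ 0.21 -0.75 -0.23] P [ 549.3 -162.4  251.6] j7 117.5 yaw 138.2
```

```bash
python3 -m inch '[{"grip":20,"offset":[-0.07,0.07,0],"rot":[0,0,0.05]},{"grip":20,"offset":[-0.07,0.06,0],"rot":[0,0,0.05]},{"grip":20,"offset":[-0.07,0.06,0],"rot":[0,0,0.05]},{"grip":20,"offset":[-0.08,0.06,0],"rot":[0,0,0.05]}]'; python3 q.py
python3 -m inch '[{"grip":20,"offset":[-0.08,0.06,0],"rot":[0,0,0.05]},{"grip":20,"offset":[-0.08,0.05,0],"rot":[0,0,0.05]},{"grip":20,"offset":[-0.08,0.05,0],"rot":[0,0,0.05]},{"grip":20,"offset":[-0.08,0.05,0],"rot":[0,0,0.05]}]'; python3 q.py
```

```text
clock: 19.58
position: [0.549, -0.1621, 0.2516]
ee_rot: [[-0.863, 0.506, 0.003], [0.506, 0.863, -0.001], [-0.003, 0.0, -1.0]]
wrist_force: [3.3, -0.3, -0.4]
grip_width: 0.034
F [ 3.3 -0.3 -0.4] T [ 0.16 -0.77 -0.22] P [ 549.  -162.1  251.6] j7 127.2 yaw 149.6
clock: 19.92
position: [0.5483, -0.1631, 0.2516]
ee_rot: [[-0.945, 0.327, 0.002], [0.327, 0.945, -0.003], [-0.002, -0.002, -1.0]]
wrist_force: [2.2, -3.7, 2.0]
grip_width: 0.0346
F [ 2.2 -3.7  2. ] T [-0.47 -0.44 -1.12] P [ 548.3 -163.1  251.6] j7 137.4 yaw 160.9
```

Torque jumped from -0.22 to -1.12 Nm at about 300° of winding, so this should be the stop (0.58–1 turn expected). Checking it by camera.

```bash
python3 - <<'E'
from h import *
for i,n in enumerate(['scene','side','wrist']): cv2.imwrite(f'pics/11_{i}.png',grab_frame(n))
a=cv2.imread('pics/11_0.png')[130:210,140:250];b=cv2.imread('pics/11_1.png')[120:200,240:350];c=cv2.imread('pics/11_2.png')[220:320,205:345]
cv2.imwrite('pics/11ab.png',cv2.hconcat([cv2.resize(x,(400,290),interpolation=cv2.INTER_CUBIC) for x in (a,b)]))
cv2.imwrite('pics/11c.png',cv2.resize(c,None,fx=4,fy=4,interpolation=cv2.INTER_CUBIC))
E
python3 q.py
```

```text
F [ 3.1 -3.6  1.9] T [-0.84 -0.76 -1.  ] P [ 548.3 -163.1  251.6] j7 137.3 yaw 160.8
```

View pics/11ab.png

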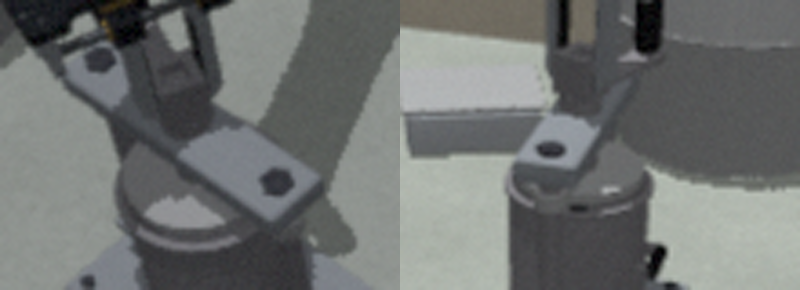

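View pics/11c.png

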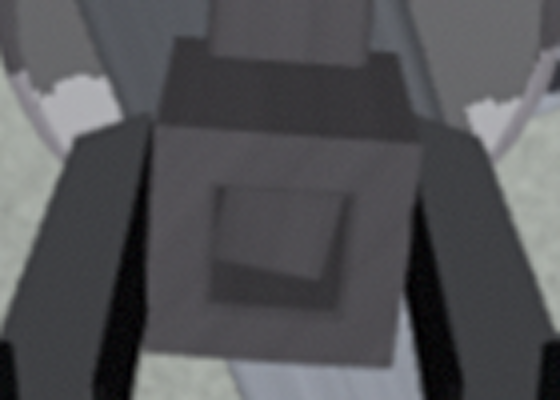

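The hub has slipped about 4° in the jaws against the stop, so the torque stayed limited. Turning back to centre the slack.

```bash
python3 -m inch '[{"grip":20,"offset":[0,0,0],"rot":[0,0,-0.04]},{"grip":20,"offset":[0,0,0],"rot":[0,0,-0.04]},{"grip":20,"offset":[0,0,0],"rot":[0,0,-0.04]},{"grip":20,"offset":[0,0,0],"rot":[0,0,-0.04]},{"grip":20,"offset":[0,0,0],"rot":[0,0,0]},{"grip":20,"offset":[0,0,0],"rot":[0,0,0]}]';python3 q.py
python3 - <<'E'
from h import *
cv2.imwrite('pics/12c.png',cv2.resize(grab_frame('wrist')[220:320,205:345],None,fx=4,fy=4,interpolation=cv2.INTER_CUBIC))
E
```

```text
clock: 20.57
position: [0.5481, -0.1625, 0.2516]
ee_rot: [[-0.882, 0.471, 0.002], [0.47, 0.882, -0.003], [-0.003, -0.002, -1.0]]
wrist_force: [3.1, -3.8, 1.1]
grip_width: 0.0341
F [ 3.1 -3.8  1.1] T [-0.85 -0.86 -0.11] P [ 548.1 -162.5  251.6] j7 129.7 yaw 151.9
```

View pics/12c.png

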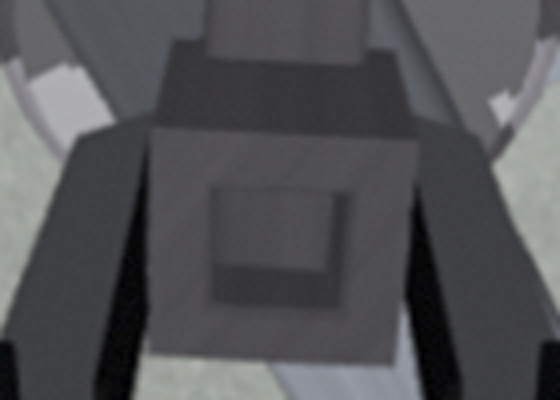

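```bash
python3 -m inch '[{"grip":20,"offset":[0.4,-0.4,0],"rot":[0,0,0]},{"grip":20,"offset":[0,0,1],"rot":[0,0,0]},{"grip":20,"offset":[0,0,1],"rot":[0,0,0]},{"grip":20,"offset":[0,0,1],"rot":[0,0,0]},{"grip":20,"offset":[0,0,0],"rot":[0,0,0]}]';python3 q.py
python3 - <<'E'
from h import *
cv2.imwrite('pics/13c.png',cv2.resize(grab_frame('wrist')[220:320,205:345],None,fx=4,fy=4,interpolation=cv2.INTER_CUBIC))
E
```

```text
clock: 21.03
position: [0.5481, -0.1625, 0.2533]
ee_rot: [[-0.883, 0.47, 0.0], [0.47, 0.883, -0.001], [-0.001, -0.001, -1.0]]
wrist_force: [5.2, -3.5, -6.1]
grip_width: 0.0344
F [ 5.2 -3.5 -6.1] T [-0.89 -1.26 -0.06] P [ 548.1 -162.5  253.3] j7 130.0 yaw 152.0
```

View pics/13c.png

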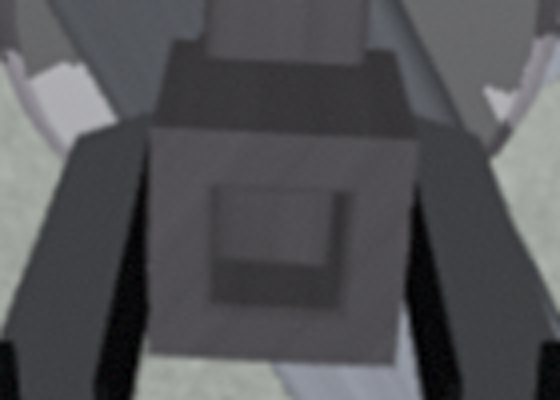

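```bash
python3 -m inch '[{"grip":20,"offset":[0.4,-0.3,1],"rot":[0,0,0]},{"grip":20,"offset":[0.4,-0.3,1],"rot":[0,0,0]},{"grip":20,"offset":[0,0,1],"rot":[0,0,0]},{"grip":20,"offset":[0,0,1],"rot":[0,0,0]},{"grip":20,"offset":[0,0,0],"rot":[0,0,0]}]';python3 q.py
```

```text
clock: 21.5
position: [0.5481, -0.1625, 0.2576]
ee_rot: [[-0.883, 0.47, -0.001], [0.47, 0.883, -0.001], [0.001, -0.001, -1.0]]
wrist_force: [2.8, -3.8, -6.6]
grip_width: 0.0343
F [ 2.8 -3.8 -6.6] T [-0.73 -0.84 -0.02] P [ 548.1 -162.5  257.6] j7 130.3 yaw 152.0
```

```bash
python3 -m inch '[{"grip":20,"offset":[0.2,-0.2,1.5],"rot":[0,0,0]},{"grip":20,"offset":[0.2,-0.2,1.5],"rot":[0,0,0]},{"grip":20,"offset":[0,0,2],"rot":[0,0,0]},{"grip":20,"offset":[0,0,2],"rot":[0,0,0]},{"grip":20,"offset":[0,0,2],"rot":[0,0,0]},{"grip":20,"offset":[0,0,0],"rot":[0,0,0]}]';python3 q.py;  python3 -m inch '[{"grip":20,"offset":[0,0,2],"rot":[0,0,0]},{"grip":20,"offset":[0,0,2],"rot":[0,0,0]},{"grip":20,"offset":[0,0,2],"rot":[0,0,0]},{"grip":20,"offset":[0,0,2],"rot":[0,0,0]},{"grip":20,"offset":[0,0,2],"rot":[0,0,0]},{"grip":20,"offset":[0,0,2],"rot":[0,0,0]},{"grip":20,"offset":[0,0,2],"rot":[0,0,0]},{"grip":20,"offset":[0,0,0],"rot":[0,0,0]}]';python3 q.py
```

```text
clock: 22.0
position: [0.5482, -0.1625, 0.2676]
ee_rot: [[-0.883, 0.47, -0.002], [0.47, 0.883, -0.001], [0.001, -0.002, -1.0]]
wrist_force: [-0.9, -4.5, -4.2]
grip_width: 0.0343
F [-0.9 -4.5 -4.2] T [-0.97  0.06  0.02] P [ 548.2 -162.5  267.6] j7 130.9 yaw 152.0
clock: 22.67
position: [0.55, -0.1599, 0.2825]
ee_rot: [[-0.884, 0.468, 0.003], [0.468, 0.884, 0.002], [-0.001, 0.003, -1.0]]
wrist_force: [-1.3, 0.5, -3.2]
grip_width: 0.0344
F [-1.3  0.5 -3.2] T [ 0.25 -0.13 -0.01] P [ 550.  -159.9  282.5] j7 131.7 yaw 152.1
```

Off the shaft and free. Lift clear and check.

```bash
python3 -m inch '[{"grip":20,"offset":[0,0,4],"rot":[0,0,0]},{"grip":20,"offset":[0,0,6],"rot":[0,0,0]},{"grip":20,"offset":[0,0,8],"rot":[0,0,0]},{"grip":20,"offset":[0,0,8],"rot":[0,0,0]},{"grip":20,"offset":[0,0,0],"rot":[0,0,0]}]';python3 q.py
python3 - <<'E'
from h import *
for i,n in enumerate(['scene','side','wrist']): cv2.imwrite(f'pics/14_{i}.png',grab_frame(n))
a=cv2.imread('pics/14_0.png')[110:210,130:250];b=cv2.imread('pics/14_1.png')[100:200,240:360]
cv2.imwrite('pics/14ab.png',cv2.hconcat([cv2.resize(x,(400,333),interpolation=cv2.INTER_CUBIC) for x in (a,b)]))
E
```

```text
clock: 23.08
position: [0.5503, -0.1615, 0.3097]
ee_rot: [[-0.883, 0.469, 0.004], [0.469, 0.883, -0.0], [-0.003, 0.002, -1.0]]
wrist_force: [0.5, 0.7, -4.3]
grip_width: 0.0343
F [ 0.5  0.7 -4.3] T [ 0.23 -0.19 -0.04] P [ 550.3 -161.5  309.7] j7 133.3 yaw 152.0
```

View pics/14ab.png

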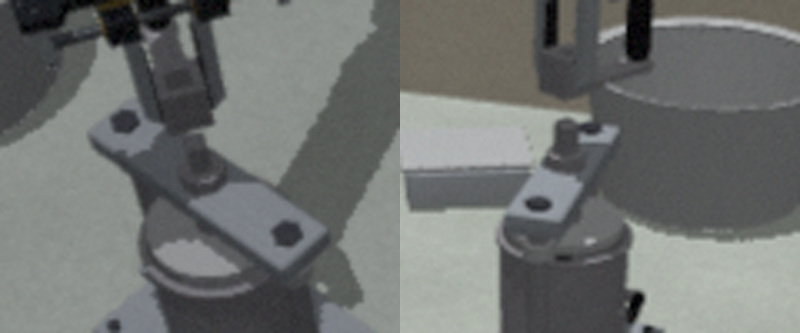

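View pics/14_2.png

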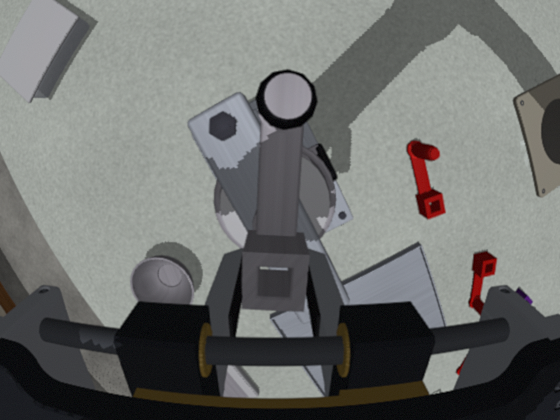

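Held level, with the shaft bare. Carry it to the tray with the hub at about (548,220), which keeps the arm inside the rim.

```bash
python3 -m inch '[{"grip":20,"offset":[0,15,5],"rot":[0,0,0]},{"grip":20,"offset":[0,25,0],"rot":[0,0,0]},{"grip":20,"offset":[0,33,0],"rot":[0,0,0]},{"grip":20,"offset":[0,33,0],"rot":[0,0,0]},{"grip":20,"offset":[0,33,0],"rot":[0,0,0]},{"grip":20,"offset":[0,33,0],"rot":[0,0,0]},{"grip":20,"offset":[0,33,0],"rot":[0,0,0]},{"grip":20,"offset":[0,33,0],"rot":[0,0,0]}]';python3 q.py
python3 -m inch '[{"grip":20,"offset":[0,33,0],"rot":[0,0,0]},{"grip":20,"offset":[0,33,0],"rot":[0,0,0]},{"grip":20,"offset":[0,33,0],"rot":[0,0,0]},{"grip":20,"offset":[0,28,-15],"rot":[0,0,0]},{"grip":20,"offset":[0,15,-25],"rot":[0,0,0]},{"grip":20,"offset":[0,0,-30],"rot":[0,0,0]},{"grip":20,"offset":[0,0,-30],"rot":[0,0,0]},{"grip":20,"offset":[0,0,-30],"rot":[0,0,0]}]';python3 q.py
```

```text
clock: 23.9
position: [0.5482, 0.0785, 0.3125]
ee_rot: [[-0.883, 0.469, -0.0], [0.469, 0.883, 0.0], [0.0, 0.0, -1.0]]
wrist_force: [0.4, -1.0, -3.5]
grip_width: 0.0343
F [ 0.4 -1.  -3.5] T [ 0.24 -0.18  0.04] P [548.2  78.5 312.5] j7 110.1 yaw 152.0
clock: 24.57
position: [0.5481, 0.2195, 0.1812]
ee_rot: [[-0.884, 0.468, -0.0], [0.468, 0.884, 0.0], [0.0, 0.0, -1.0]]
wrist_force: [0.3, -0.9, -4.4]
grip_width: 0.0344
F [ 0.3 -0.9 -4.4] T [ 0.2  -0.15 -0.07] P [548.1 219.5 181.2] j7 91.0 yaw 152.1
```

```bash
python3 -m inch '[{"grip":20,"offset":[0,0,-30],"rot":[0,0,0]},{"grip":20,"offset":[0,0,-30],"rot":[0,0,0]},{"grip":20,"offset":[0,0,-30],"rot":[0,0,0]},{"grip":20,"offset":[0,0,-20],"rot":[0,0,0]},{"grip":20,"offset":[0,0,-10],"rot":[0,0,0]},{"grip":20,"offset":[0,0,0],"rot":[0,0,0]},{"grip":20,"offset":[0,0,0],"rot":[0,0,0]}]';python3 q.py
python3 - <<'E'
from h import *
for i,n in enumerate(['scene','side','wrist']): cv2.imwrite(f'pics/15_{i}.png',grab_frame(n))
E
```

```text
clock: 25.15
position: [0.549, 0.219, 0.0629]
ee_rot: [[-0.883, 0.469, 0.0], [0.469, 0.883, 0.001], [0.0, 0.001, -1.0]]
wrist_force: [0.1, 0.3, -4.3]
grip_width: 0.034
F [ 0.1  0.3 -4.3] T [ 0.24 -0.19  0.04] P [549.  219.   62.9] j7 83.7 yaw 152.0
```

View pics/15_1.png

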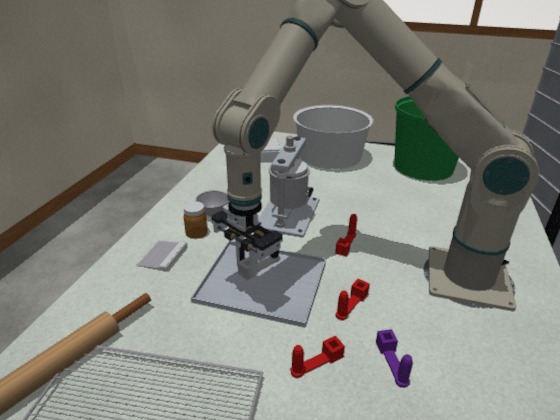

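View pics/15_2.png

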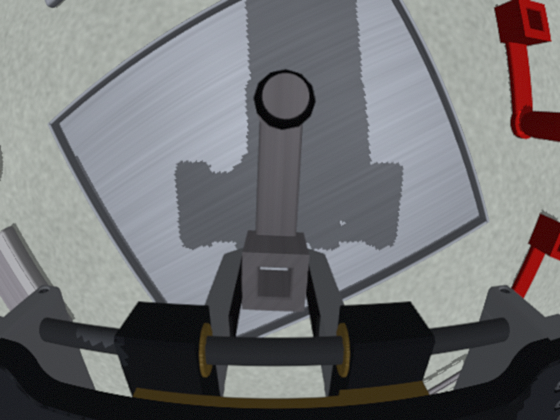

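Over the tray floor, inside the rim. Lower.

```bash
python3 -m inch '[{"grip":20,"offset":[0,0,-15],"rot":[0,0,0]},{"grip":20,"offset":[0,0,-15],"rot":[0,0,0]},{"grip":20,"offset":[0,0,-10],"rot":[0,0,0]},{"grip":20,"offset":[0,0,-6],"rot":[0,0,0]},{"grip":20,"offset":[0,0,-3],"rot":[0,0,0]},{"grip":20,"offset":[0,0,0],"rot":[0,0,0]},{"grip":20,"offset":[0,0,0],"rot":[0,0,0]}]';python3 q.py
python3 -m inch '[{"grip":20,"offset":[0,0,-1.2],"rot":[0,0,0]},{"grip":20,"offset":[0,0,-1],"rot":[0,0,0]},{"grip":20,"offset":[0,0,0],"rot":[0,0,0]},{"grip":20,"offset":[0,0,0],"rot":[0,0,0]}]';python3 q.py
```

```text
clock: 25.88
position: [0.549, 0.2183, 0.0133]
ee_rot: [[-0.883, 0.469, -0.0], [0.469, 0.883, 0.0], [0.0, 0.0, -1.0]]
wrist_force: [0.6, 0.1, -3.8]
grip_width: 0.0341
F [ 0.6  0.1 -3.8] T [ 0.21 -0.15 -0.03] P [549.  218.3  13.3] j7 80.4 yaw 152.0
clock: 26.22
position: [0.5494, 0.2184, 0.0117]
ee_rot: [[-0.883, 0.469, 0.001], [0.469, 0.883, 0.001], [-0.001, 0.001, -1.0]]
wrist_force: [0.5, 0.3, -2.4]
grip_width: 0.0343
F [ 0.5  0.3 -2.4] T [ 0.22 -0.18  0.  ] P [549.4 218.4  11.7] j7 80.3 yaw 152.0
```

```bash
python3 -m inch '[{"grip":20,"offset":[0,0,-0.6],"rot":[0,0,0]},{"grip":20,"offset":[0,0,-0.5],"rot":[0,0,0]},{"grip":20,"offset":[0,0,0],"rot":[0,0,0]}]';python3 q.py
python3 -m inch '[{"grip":45,"offset":[0,0,0],"rot":[0,0,0]},{"grip":60,"offset":[0,0,0],"rot":[0,0,0]},{"grip":94,"offset":[0,0,0],"rot":[0,0,0]},{"grip":94,"offset":[0,0,0],"rot":[0,0,0]},{"grip":94,"offset":[0,0,0],"rot":[0,0,0]},{"grip":94,"offset":[0,0,0],"rot":[0,0,0]},{"grip":94,"offset":[0,0,0],"rot":[0,0,0]},{"grip":94,"offset":[0,0,0],"rot":[0,0,0]}]';python3 q.py
```

```text
clock: 26.47
position: [0.549, 0.2188, 0.0106]
ee_rot: [[-0.883, 0.469, 0.0], [0.469, 0.883, 0.001], [0.0, 0.001, -1.0]]
wrist_force: [-0.2, 2.5, 1.0]
grip_width: 0.0339
F [-0.2  2.5  1. ] T [ 0.3   0.12 -0.1 ] P [549.  218.8  10.6] j7 80.2 yaw 152.0
clock: 27.13
position: [0.549, 0.2179, 0.01]
ee_rot: [[-0.883, 0.469, -0.0], [0.469, 0.883, -0.0], [0.0, -0.0, -1.0]]
wrist_force: [-0.6, 0.1, 0.4]
grip_width: 0.0839
F [-0.6  0.1  0.4] T [ 0.13 -0.07 -0.03] P [549.  217.9  10. ] j7 80.2 yaw 152.0
```

Set down and let go. Withdraw upward.

```bash
python3 -m inch '[{"grip":94,"offset":[0,0,5],"rot":[0,0,0]},{"grip":94,"offset":[0,0,20],"rot":[0,0,0]},{"grip":94,"offset":[0,0,35],"rot":[0,0,0]},{"grip":94,"offset":[0,0,35],"rot":[0,0,0]},{"grip":94,"offset":[0,0,35],"rot":[0,0,0]},{"grip":94,"offset":[0,0,35],"rot":[0,0,0]},{"grip":94,"offset":[0,0,35],"rot":[0,0,0]},{"grip":94,"offset":[0,0,35],"rot":[0,0,0]}]';python3 -m inch '[{"grip":94,"offset":[-30,0,25],"rot":[0,0,0]},{"grip":94,"offset":[-35,0,20],"rot":[0,0,0]},{"grip":94,"offset":[-35,0,0],"rot":[0,0,0]},{"grip":94,"offset":[0,0,0],"rot":[0,0,0]},{"grip":94,"offset":[0,0,0],"rot":[0,0,0]}]'
python3 - <<'E'
from h import *
for i,n in enumerate(['scene','side','wrist']): cv2.imwrite(f'pics/16_{i}.png',grab_frame(n))
s=read_state();print(s['position'],s['wrist_force'],s['clock'])
E
```

```text
clock: 27.8
position: [0.5485, 0.218, 0.2473]
ee_rot: [[-0.883, 0.469, 0.0], [0.469, 0.883, 0.0], [-0.0, 0.0, -1.0]]
wrist_force: [-0.1, -0.8, -0.1]
grip_width: 0.0941
clock: 28.22
position: [0.4477, 0.2179, 0.2911]
ee_rot: [[-0.884, 0.467, 0.002], [0.467, 0.884, -0.002], [-0.003, -0.001, -1.0]]
wrist_force: [1.4, -0.1, 0.4]
grip_width: 0.0941
[0.45001977 0.21768683 0.28996312] [ 1.11052617 -0.11904095  0.94605909] 28.3667
```

View pics/16_0.png

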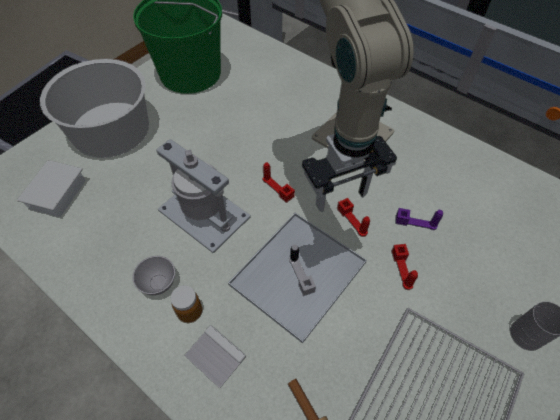

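View pics/16_1.png

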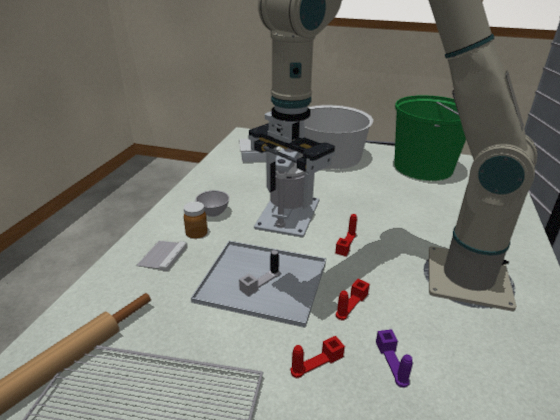

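View pics/16_2.png

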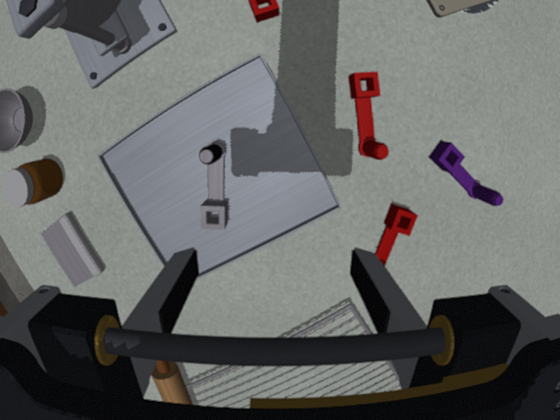

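The crank lies flat inside the tray, with its hub near (307,286) in the scene view, and the bystanders look unmoved. One check left: the piston gap.

Run:
```python
from h import *
L=[cv2.resize(cv2.imread(f'pics/{n}.png')[140:205,155:235],(400,325),interpolation=cv2.INTER_CUBIC) for n in ('scene0','16_0')]
cv2.imwrite('pics/p.png',cv2.convertScaleAbs(cv2.hconcat(L),alpha=1.6))
# disc point: white disc height before/after
for z in (.196,.208): print(z,proj('scene',[.548,-.164,z]),proj('scene',[.548+.03,-.164,z-.03]))
a=cv2.imread('pics/scene0.png');b=cv2.imread('pics/16_0.png')
for q in ('bowl','jar','scraper'):
    for n in('scene',):
        r=search_frame(q,n);print(q,[np.round(x['xy'],1).tolist() for x in r[:2]])
d=cv2.absdiff(a,b).max(2)
for nm,(x0,y0,x1,y1) in dict(bowl=(130,255,180,300),jar=(168,285,205,325),scr=(183,325,247,385)).items(): print(nm,(d[y0:y1,x0:x1]>40).mean())
```

```text
0.196 [193.05590819 172.06704925] [186.74448553 186.23755119]
0.208 [192.28678412 169.08803228] [185.92749171 183.41548086]
bowl [[156.9, 272.0]]
jar []
scraper [[213.7, 357.3], [200.1, 200.3]]
bowl 0.0
jar 0.0
scr 0.0
```

View pics/p.png

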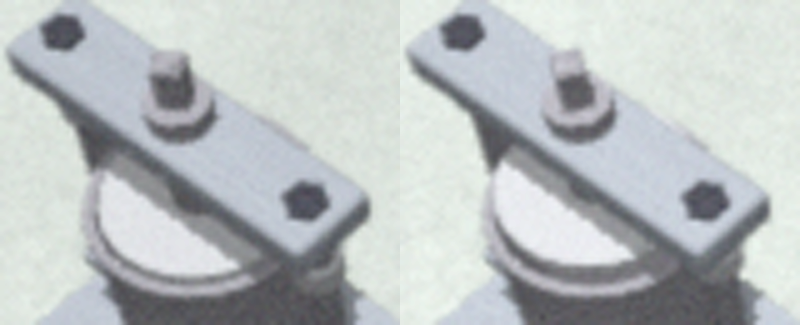

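```bash
python3 q.py; python3 -c "
from cell import *;print(finish_job())"
```

```text
F [-0.6 -0.9 -0.3] T [ 0.11 -0.09 -0.01] P [449.7 218.  289.6] j7 91.8 yaw 151.9
the job is handed in; nothing more can be done
None
```

The job is done and handed in at about 28 s of the 72 s allowed; `finish_job` gives no verdict, so what follows rests on my own readings.

**What I did**
- I gripped the steel crank by its hub. The wrist camera showed the shaft's square at about 34°, so I set the crank to match.
- I lowered it in small steps until it seated on the collar. Only a few newtons of axial force showed on the way down.
- I wound anticlockwise about 300° at 0.2–0.28 Nm, holding the hub rather than the handle.
- At the stop the torque rose to about 1.1 Nm and the hub slipped about 4° in the jaws. That is well under the roughly 2.25 Nm that a 25 N pull on the handle would give.
- I turned back a few degrees into the slack and lifted the crank off. It came with about 2 N of friction and some side load of 3–5 N.
- I laid it flat on the baking sheet, let go and withdrew.

**Last checks**
- **Crank:** it lies flat inside the rim of the baking sheet, with the gripper well clear and the wrist force near zero.
- **Piston:** the disc stands visibly higher than at the start, by roughly 8–10 mm in the scene picture. This fits the turns and the torque stop, but the last millimetre against the crosshead could not be seen directly.
- **Other things on the bench:** the picture areas of the bowl, jar and scraper are unchanged from the first frame.

**What disagreed**
- The network missed the jar in the last picture, though the picture comparison shows it unmoved.
- The grip was about 1 mm more off-centre than the wrist camera had suggested. This caused small side loads while winding, which I corrected as I went.

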